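# Slide the feeding tray under the warming plate

### The arm

A 6-joint arm with a two-finger parallel gripper is mounted at the origin on a cart in front of the work surface, level with it; the furniture and walls round the work are solid. World frame = base frame: x ahead of the robot, y to its left, z up, the work surface at z = 0. Lengths are in m, angles in degrees, forces in N, time in s.
With the tool pointing down it reaches from about 0.3 to 0.75 m from the base axis. Payload 8.5 kg.
Tool frame: the origin (TCP) lies midway between the tips of the shut fingers; the grasp point (between the pads) lies env.tcp_to_grasp behind it (env.tcp_to_grasp is the distance from the TCP to the grasp point, in m); z points along the fingers, y is the direction in which the jaws open and shut (so a half turn about z gives the same grasp; the last joint's range is limited). The gripper opens to 85 mm and grips with 20 to 120 N. Pads are 22 mm wide; open, the fingers measure 114 mm over their backs; the gripper's body (76 mm by 85 mm) begins 54 mm behind the grasp point. The pads swing forward as they close: fully open they stand 13 mm farther back than shut.
Start: joints at [-78.913, 21.807, 74.336, -0, 83.858, -12.336], TCP at [0.219, -0.505, 0.231] pointing down, gripper open.
Joint ranges: [-178.18, 178.18], [-50.72, 133.34], [12.68, 142.11], [-81.47, 261.47], [9.98, 163.14], [-165.26, 165.26]. Speed limits (degrees/s): [136.94, 136.94, 180, 180, 180, 180].

### API

Orientations are given as a 3x3 rotation matrix whose columns are the frame's x, y, z axes.
In Python, from rig import readout, imaging, job, env gives the robot as it stands.
- The arm moves only by the tool move_arm, never from a script. Its argument "motion" is a list of rows, each a list of 3 entries, a list of its own where there are three numbers: the shift along the tool's x, y, z normalised to -1 to 1, where 1 is 0.02 m, then the turn, a rotation vector about the tool's x, y, z normalised to -1 to 1, where 1 is 120 degrees, then the gripper command: -1 is shut, 1 is fully open, values between are in proportion. In form: [[[tx, ty, tz], [rx, ry, rz], claw], ...]. A call has 1 to 12 rows; each row shifts and turns the pose as measured when the row begins, along the tool's axes as they then stand; what a row does not reach is not made up. A row lasts 1/12 s, in which the tool goes at most 41.7 mm and 7.16 degrees, less where a joint would pass 70% of its speed; a pose out of reach is approached as far as the arm can. A call with a number of a shift or a turn outside -1 to 1 is refused whole. A call with a gripper value outside its range is refused whole. The fingers move at their own pace and stop on an object; "squeeze" is the grip in N (left out, the last holds). Time passes only in rows, so rows that do not move let the fingers close. It gives the time, the measured TCP pose, the force and the opening at its end, in the units of the state.
- readout.observe(): the state, without advancing time (a new reading comes with each control period).
- imaging.get_image(name): name is "scene" or "top" or "wrist"; returns a dict with "img" (480x640x3 uint8, blue, green, red), "fov_y" (degrees; the focal length in pixels is half the picture's height over the tangent of half this angle, whatever the lens; pixels are square), "cx", "cy" (the principal point, pixels), "k1" (the pictures are not rectified: a ray, as slopes to the right and down, at radius r is drawn at 1 + k1 r^2 times it, then the intrinsics apply), "eye" and "orientation" of the camera in the world. Camera axes: x right, y up, looking along -z (the intrinsics and any distortion apply to the point x, -y, -z); pixel columns grow to the right and rows downward; lengths in m; the calibration is good to about 2 mm. A picture is of the moment at which its call begins. There is no depth.
- job.close_job(): hands the job in, once; it reports no verdict.
The state is a dict: "time_s": time; "q": joint angles; "qvel": joint speeds; "joint_efforts": joint torques, N m; "position": TCP position; "tool_rot": TCP orientation; "ft_force": force on the tool from outside, world axes, zero at the start; "wrist_torque": the same for the moment, N m; "grip_width": finger opening in m.
Only numpy, scipy, OpenCV 4.12 (cv2) and the standard library are available. Lean on these libraries where they do the work, as an engineer would, in place of code of your own. Each camera call takes 0.05 s, during which the arm holds its last target.

### The job

Gently push the steel feeding tray with the outside of the fingers, sliding it flat on the table and straight in under the low warming plate from its open side, until the tray's end meets the stop bar at the back. The two food cups must stay standing on the tray; do not touch the cups or the hot plate with its frame, do not pinch or lift anything, leave the other things where they are, and finish with the hand clear.

Things in the scene. Friction and masses are not known exactly. Their poses are not given: they have to be found in the camera images.
- warmer: low hot bridge fixed to the table: grey plate 156 (x) x 110 (y) mm, underside 50, top 58 mm up; side rails 12 mm high, 132 mm free between, y -55 to +75; stop bar 18 mm high, inner face y = +65; control box on the +x side out to x = +106, 63 mm high. Origin: on the table under the plate's centre. Open side is -y; the tray goes in along +y, which is world +y (robot's left) within 0.15 rad
- tray: loose steel tray 110 (x) x 180 (y) mm, 0.25 to 0.5 kg; rim 20 mm high, 4 mm thick, upright flat outer sides; floor 4 mm. Origin: centre of underside. Starts right of the warming plate, out of line, turned up to 0.3 rad from the world axes; its +y end goes in first. Home: origin at y = -25 mm in the plate's frame, tray square to it, 60 mm standing out of the open side
- cup_a: small clear food cup with yellow mash, 42 mm across the rim, 28 mm across the foot, 38 mm high, 35 g, standing loose on the tray floor near its +y end (origin: centre of its underside); its rim is 42 mm above the table, so it passes 8 mm below the plate
- cup_b: second food cup, same shape, standing loose near the middle of the tray (origin: centre of its underside)
- jar: empty glass jar, 62 mm across, 60 mm high, a bystander by the left edge of the table (origin: centre of underside)
- tape: roll of tan tape lying flat, 103 mm across, 25 mm high, a bystander beyond the tray to the right (origin: centre of underside)
- shears: scissors with blue handles, 87 x 199 x 9 mm, lying to the right of the tray, a bystander (origin: centre of underside)
- dropper_bottle: brown dropper bottle, 33 mm across, 102 mm high, a bystander beyond the tray (origin: centre of underside)
Mind the look-alikes: they are no part of the job. Leave any orange look-alike of the cup_a alone.

How it is judged:
By the outcome, as a careful person would: the job done as asked, in the order asked, and still so for the second after the job is handed in, with the robot touching nothing.
It also fails if it takes over 72 s, if anything falls off the work surface, if the arm or the gripper's body presses on something with over 40 N, if the wrist force passes 120 N, or if a joint passes its speed limit or range.

## Working session

There is one attempt and no reset: what is moved stays moved. The work goes in short steps, Python scripts to look and compute and a tool call to move; the robot and the scene stay as the last step left them, time stands still between calls to the robot, and variables do not carry over. Pictures are saved under pics/ and viewed, and the job is handed in when it is done.

Besides the shell and the picture viewer there is one more tool, called after "Call:" as name([rows], argument=value, ...), one row to a line, values as JSON. move_arm: Moves the arm, as the interface text tells. Its arguments: {"type":"object","properties":{"motion":{"type":"array","items":{"type":"array"}},"squeeze":{"type":"number"}},"required":["motion"]}

```bash
ls; mkdir -p pics; python3 - <<'E'
from rig import readout, imaging, job, env
import cv2
print(readout.observe()); print(env.tcp_to_grasp)
for n in ("scene","top","wrist"):
    d=imaging.get_image(n); cv2.imwrite(f"pics/{n}0.png",d["img"]); print(n,{k:v for k,v in d.items() if k!="img"})
E
```

```text
pics
{'time_s': 0.0, 'q': array([-7.89146355e+01,  2.18405389e+01,  7.43856497e+01,  1.13656697e-03,
        8.38573441e+01, -1.23379271e+01]), 'qvel': array([-0.06761708, -0.02511978, -0.01159787,  0.16753108,  0.03448941,
        0.00728213]), 'joint_efforts': array([-1.82741751e-03, -4.48463166e+01, -2.31279641e+01, -2.36814985e-04,
        4.80266986e-03, -1.26128876e-05]), 'position': array([ 0.21856216, -0.50438682,  0.23071073]), 'tool_rot': array([[ 9.17593996e-01,  3.97518794e-01, -2.60961223e-04],
       [ 3.97518742e-01, -9.17592934e-01,  1.43450999e-03],
       [ 3.30788505e-04, -1.42003473e-03, -9.99998937e-01]]), 'ft_force': array([0.49852488, 0.15465075, 0.02005591]), 'wrist_torque': array([-0.02990955,  0.0225323 ,  0.00978334]), 'grip_width': 0.08528369517610017}
0.0187
scene {'fov_y': 45.01336538543728, 'cx': 318.02941183288004, 'cy': 246.67399266801274, 'k1': -0.02572814241018826, 'eye': array([0.07741327, 0.82956207, 1.06071212]), 'orientation': array([[-0.82155108,  0.40776984, -0.39846904],
       [-0.57001557, -0.60176337,  0.55943106],
       [-0.01166496,  0.68673474,  0.7268145 ]])}
top {'fov_y': 44.31596881216258, 'cx': 322.40451880223077, 'cy': 238.44766537125167, 'k1': -0.0016512624868046308, 'eye': array([0.35168649, 0.04370882, 1.4620495 ]), 'orientation': array([[ 0.09570325,  0.97238092, -0.21287608],
       [-0.99540908,  0.09376458, -0.01920833],
       [ 0.00128242,  0.21373708,  0.97689038]])}
wrist {'fov_y': 58.58888534323919, 'cx': 319.6773047937239, 'cy': 235.00037064153736, 'k1': 0.026696422336004402, 'eye': array([ 0.28812722, -0.47408608,  0.37358   ]), 'orientation': array([[ 3.97661210e-01,  8.76852944e-01,  2.70174901e-01],
       [-9.17532259e-01,  3.80139621e-01,  1.16740832e-01],
       [-3.39642014e-04, -2.94317488e-01,  9.55707644e-01]])}
```

View pics/scene0.png

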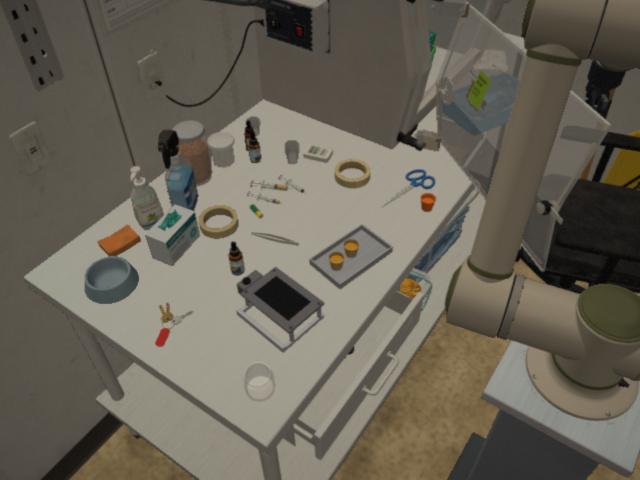

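View pics/top0.png

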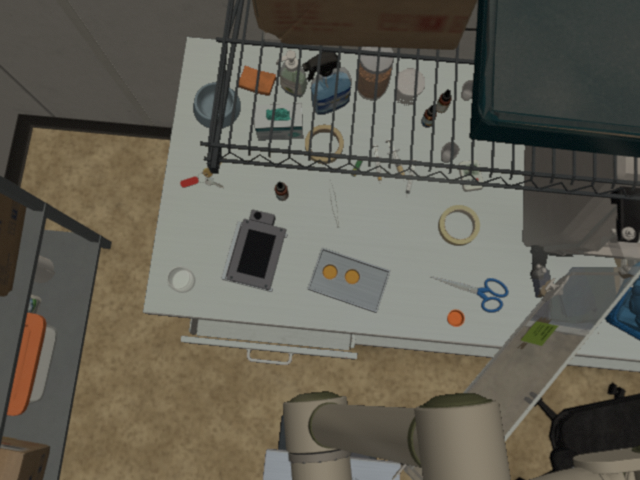

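View pics/wrist0.png

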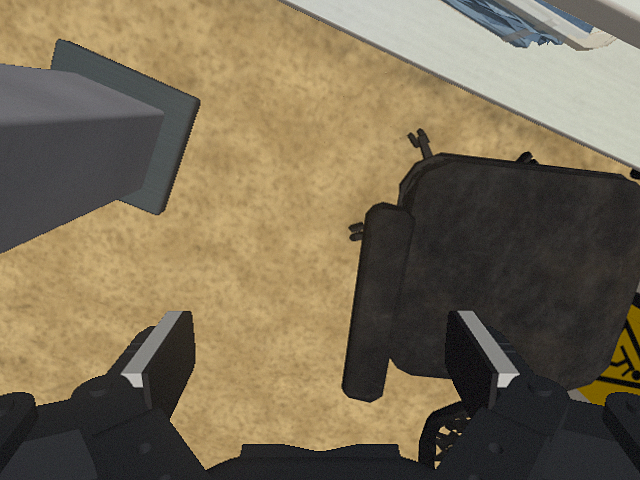

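The top view shows the tray around (349,280), the two cups at (330,272) and (352,277), the warmer at (257,255), and an orange look-alike cup at (456,318). I'll zoom in and set up the ray casting.

```bash
cat > h.py <<'E'
import numpy as np, cv2
def ray(d,u,v):
    f=240/np.tan(np.radians(d["fov_y"]/2)); K=np.array([[f,0,d["cx"]],[0,f,d["cy"]],[0,0,1]])
    s=cv2.undistortPoints(np.array([[[u,v]]],float),K,np.array([d["k1"],0,0,0.]))[0,0]
    return d["orientation"]@np.array([s[0],-s[1],-1.])
def onz(d,u,v,z):
    r=ray(d,u,v); e=d["eye"]; return e+r*(z-e[2])/r[2]
def proj(d,P):
    c=d["orientation"].T@(np.asarray(P,float)-d["eye"]); s=np.array([c[0],-c[1]])/-c[2]
    f=240/np.tan(np.radians(d["fov_y"]/2)); s=s*(1+d["k1"]*(s@s)); return s*f+[d["cx"],d["cy"]]
def crop(d,x0,y0,w,h,k,fn):
    cv2.imwrite(fn,cv2.resize(d["img"][y0:y0+h,x0:x0+w],None,fx=k,fy=k,interpolation=cv2.INTER_CUBIC))
E
python3 - <<'E'
from rig import imaging
from h import *
d=imaging.get_image("top"); crop(d,215,200,190,140,4,"pics/t1.png")
d=imaging.get_image("scene"); crop(d,225,215,180,140,4,"pics/s1.png")
E
```

```text
(no output)
```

View pics/t1.png

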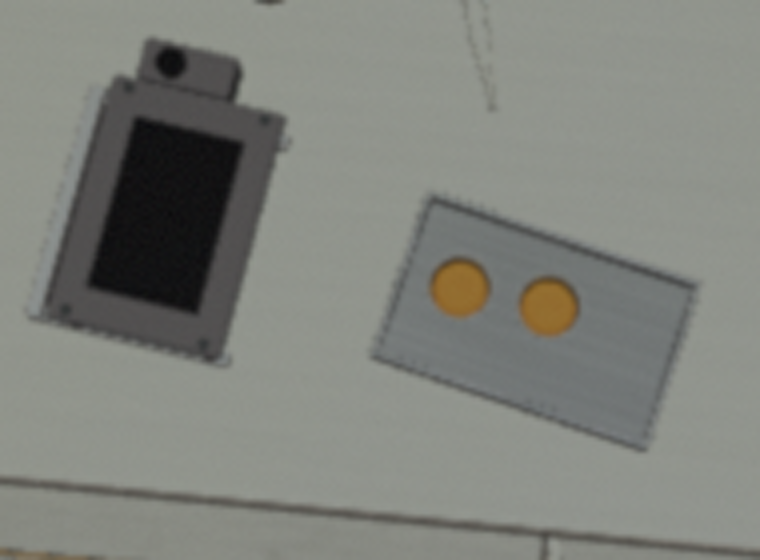

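View pics/s1.png

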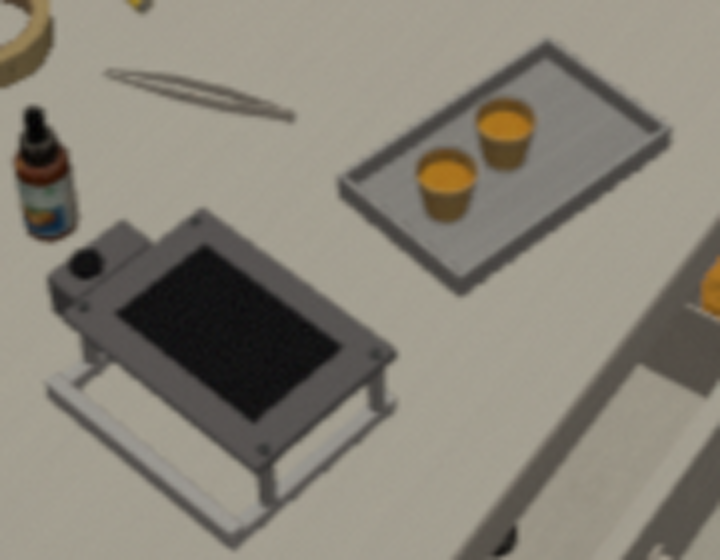

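```bash
cat >> h.py <<'E'
def fit(model,pts):
    m=np.asarray(model,float);p=np.asarray(pts)[:,:2];mc,pc=m.mean(0),p.mean(0)
    H=(m-mc).T@(p-pc);a=np.arctan2(H[0,1]-H[1,0],H[0,0]+H[1,1])
    R=np.array([[np.cos(a),-np.sin(a)],[np.sin(a),np.cos(a)]]);t=pc-R@mc
    return t,a,R,(p-(m@R.T+t))
E
python3 - <<'E'
from rig import imaging
from h import *
np.set_printoptions(precision=4,suppress=True)
T=imaging.get_image("top");S=imaging.get_image("scene")
ct=lambda p:(215+p[0]/4-.375,200+p[1]/4-.375)
cs=lambda p:(225+p[0]/4-.375,215+p[1]/4-.375)
plate=[(.078,.055),(.078,-.055),(-.078,-.055),(-.078,.055)]
tray=[(.055,.09),(.055,-.09),(-.055,-.09),(-.055,.09)]
pt=[onz(T,*ct(p),.058) for p in [(118,77),(287,117),(218,362),(45,312)]]
ps=[onz(S,*cs(p),.058) for p in [(65,312),(202,210),(397,354),(262,470)]]
tt=[onz(T,*ct(p),.020) for p in [(430,195),(697,287),(645,450),(373,357)]]
ts=[onz(S,*cs(p),.020) for p in [(340,182),(547,40),(670,132),(461,283)]]
for n,m,q in (("plate top",plate,pt),("plate scene",plate,ps),("tray top",tray,tt),("tray scene",tray,ts)):
    t,a,R,r=fit(m,q); print(n,t,np.degrees(a),"res mm",(r*1000).round(1).tolist())
for c in [(460,288),(549,306)]: print("cup top",onz(T,*ct(c),.035))
for c in [(447,176),(505,127)]: print("cup scene",onz(S,*cs(c),.035))
# table front edge
for c in [(0,481),(380,515),(760,553)]: print("edge",onz(T,*ct(c),0))
E
```

```text
plate top [0.605 0.227] -9.422200677698212 res mm [[-2.8, -1.1], [0.1, 1.4], [0.4, 0.6], [2.4, -1.0]]
plate scene [0.6041 0.2296] -8.719238138768334 res mm [[-0.5, -2.8], [-0.7, 3.2], [1.4, 2.7], [-0.1, -3.1]]
tray top [ 0.5677 -0.0023] -13.577641867005573 res mm [[-1.7, -1.9], [-1.4, 3.0], [2.3, 1.5], [0.8, -2.6]]
tray scene [0.5675 0.0024] -13.118629328123156 res mm [[-2.2, -0.8], [-0.3, 0.1], [1.5, 1.5], [1.0, -0.8]]
cup top [0.5816 0.0462 0.035 ]
cup top [ 0.5757 -0.009   0.035 ]
cup scene [0.5811 0.0478 0.035 ]
cup scene [ 0.5741 -0.0056  0.035 ]
edge [0.4403 0.3172 0.    ]
edge [0.4421 0.0821 0.    ]
edge [ 0.4414 -0.1519  0.    ]
```

Both views agree. The tray is at about (0.568, 0.000) with yaw -13.4°, and the warmer is at about (0.605, 0.228) with yaw -8.5 to -9°. Before travelling I need to check what stands between the hand and the tray's right end.

```bash
python3 - <<'E'
from rig import imaging
from h import *
np.set_printoptions(precision=3,suppress=True)
T=imaging.get_image("top");S=imaging.get_image("scene")
im=T["img"].copy()
a=np.array([.219,-.505,.231]);b=np.array([.54,-.15,.15])
for k in np.linspace(0,1,9):
    for z,c in ((.23,(0,0,255)),(0,(255,0,0))):
        p=a+(b-a)*k; p[2]=z; u=proj(T,p); cv2.circle(im,(int(u[0]),int(u[1])),3,c,-1)
d=dict(T);d["img"]=im;crop(d,380,190,260,220,3,"pics/t2.png")
im=S["img"].copy()
for k in np.linspace(0,1,9):
    for z,c in ((.23,(0,0,255)),(0,(255,0,0))):
        p=a+(b-a)*k; p[2]=z; u=proj(S,p); cv2.circle(im,(int(u[0]),int(u[1])),3,c,-1)
d=dict(S);d["img"]=im;crop(d,370,0,270,300,2.5,"pics/s2.png") if 0 else cv2.imwrite("pics/s2.png",cv2.resize(im[0:300,340:640],None,fx=2,fy=2))
print(proj(T,a),proj(S,a))
E
```

```text
[591.599 462.944] [585.677 127.584]
```

View pics/t2.png

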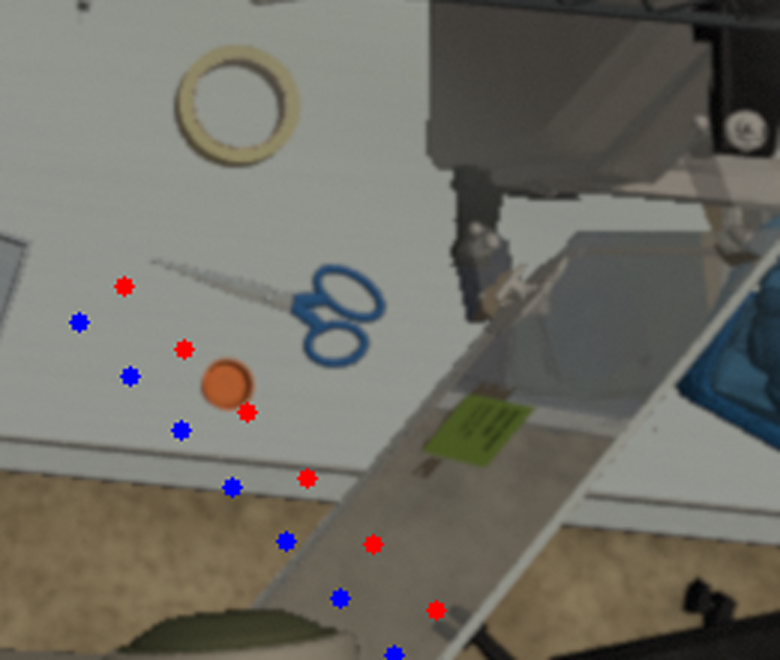

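View pics/s2.png

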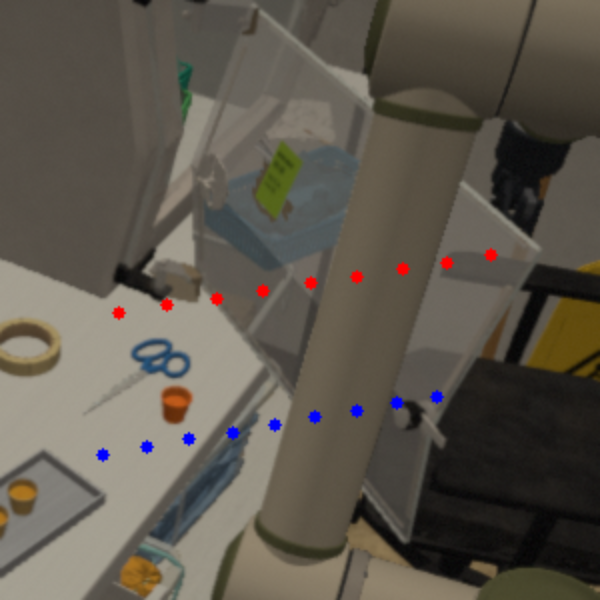

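A transparent cabinet door sticks out past the front of the table, between the hand and the work. It shows in t2.png as a band from (480,320)-(255,610) to (780,230)-(440,655). I'll triangulate its edges before moving.

```bash
python3 - <<'E'
from rig import imaging
from h import *
np.set_printoptions(precision=3,suppress=True)
T=imaging.get_image("top");S=imaging.get_image("scene")
t=lambda p:(380+p[0]/3,190+p[1]/3); s=lambda p:(340+p[0]/2,p[1]/2)
def line(tp,sp):
    n1=np.cross(ray(T,*t(tp[0])),ray(T,*t(tp[1]))); n2=np.cross(ray(S,*s(sp[0])),ray(S,*s(sp[1])))
    n1/=np.linalg.norm(n1);n2/=np.linalg.norm(n2); d=np.cross(n1,n2)
    p=np.linalg.lstsq(np.array([n1,n2,d/np.linalg.norm(d)]),np.array([n1@T["eye"],n2@S["eye"],(d/np.linalg.norm(d))@np.array([.3,-.3,.2])]),rcond=None)[0]
    return p,d/np.linalg.norm(d)
def near(p,d,cam,px):
    r=ray(cam,*px);e=cam["eye"]; A=np.array([d,-r]).T; k=np.linalg.lstsq(A,e-p,rcond=None)[0]; return p+k[0]*d
def tri(tp,sp):
    r1=ray(T,*t(tp));r2=ray(S,*s(sp)); k=np.linalg.lstsq(np.array([r1,-r2]).T,S["eye"]-T["eye"],rcond=None)[0]
    a=T["eye"]+k[0]*r1;b=S["eye"]+k[1]*r2; return (a+b)/2,np.linalg.norm(a-b)
p,d=line([(780,230),(440,655)],[(252,8),(540,245)]); print("top edge",p,d,"ends",near(p,d,S,s((252,8))),near(p,d,S,s((540,245))))
p,d=line([(480,320),(255,610)],[(205,275),(405,540)]); print("bottom edge",p,d,"outer",near(p,d,S,s((405,540))))
for a,b in (((480,395),(300,145)),((530,410),(300,148)),((425,450),(255,205)),((485,465),(278,220))): print("tag",tri(a,b))
E
```

```text
top edge [ 0.312 -0.291  0.462] [-0.799  0.601  0.014] ends [ 0.569 -0.484  0.458] [ 0.148 -0.168  0.465]
bottom edge [ 0.326 -0.288  0.073] [-0.827  0.55  -0.114] outer [ 0.16  -0.178  0.05 ]
tag (array([ 0.454, -0.35 ,  0.381]), np.float64(0.03532352801772422))
tag (array([ 0.457, -0.388,  0.357]), np.float64(0.021044731051759843))
tag (array([ 0.453, -0.331,  0.308]), np.float64(0.026907193703923294))
tag (array([ 0.445, -0.39 ,  0.259]), np.float64(0.016417511585115018))
```

```bash
python3 - <<'E'
from rig import imaging
from h import *
T=imaging.get_image("top");S=imaging.get_image("scene")
crop(T,440,230,200,250,3,"pics/t3.png") ; crop(S,420,0,220,280,2.1,"pics/s3.png")
cv2.imwrite("pics/t3.png",cv2.resize(T["img"][250:480,440:640],None,fx=2.6,fy=2.6,interpolation=2))
E
```

```text
(no output)
```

View pics/t3.png

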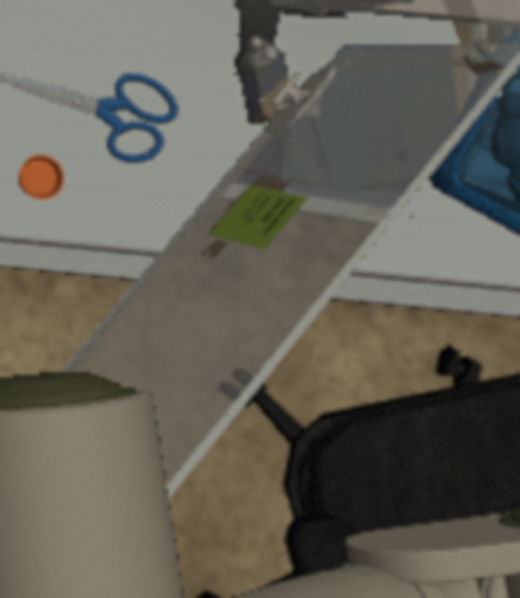

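View pics/s3.png

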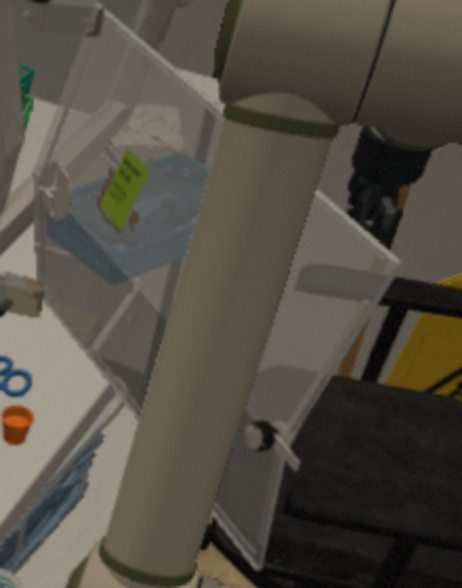

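```bash
python3 - <<'E'
from rig import imaging
from h import *
np.set_printoptions(precision=3,suppress=True)
T=imaging.get_image("top");S=imaging.get_image("scene")
n=np.cross(ray(T,215,163),ray(T,600,192))
for px in ((180,2),(240,4)):
    r=ray(S,*px);k=n@(T["eye"]-S["eye"])/(n@r);print("rack?",S["eye"]+k*r)
# where would the rack front edge be for various heights
for z in (.8,1.0,1.2): print(z,onz(T,300,170,z),onz(T,500,180,z), proj(S,onz(T,300,170,z)),proj(S,onz(T,500,180,z)))
E
```

```text
rack? [0.578 0.387 0.779]
rack? [0.598 0.267 0.728]
0.8 [0.576 0.091 0.8  ] [ 0.586 -0.144  0.8  ] [328.551 -89.106] [ 403.788 -128.738]
1.0 [0.508 0.077 1.   ] [ 0.515 -0.088  1.   ] [ 385.687 -275.266] [ 444.578 -285.435]
1.2 [0.44  0.062 1.2  ] [ 0.444 -0.031  1.2  ] [ 476.524 -566.393] [ 512.274 -544.922]
```

```bash
python3 - <<'E'
import cv2
a=cv2.imread("pics/scene0.png");cv2.imwrite("pics/s4.png",cv2.resize(a[0:130,150:450],None,fx=2.6,fy=2.6,interpolation=2))
a=cv2.imread("pics/top0.png");cv2.imwrite("pics/t4.png",cv2.resize(a[0:250,200:640],None,fx=1.8,fy=1.8,interpolation=2))
E
```

```text
(no output)
```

View pics/s4.png

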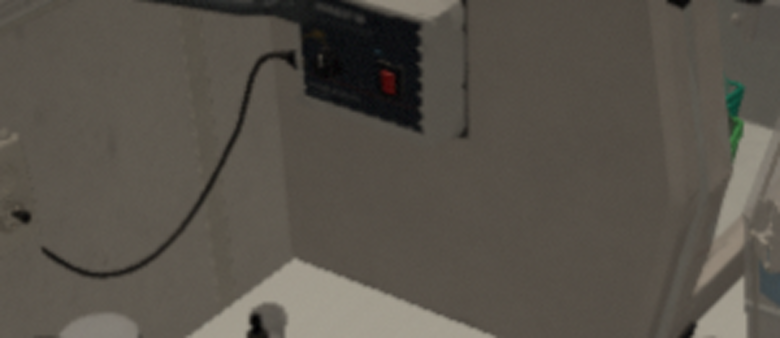

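View pics/t4.png

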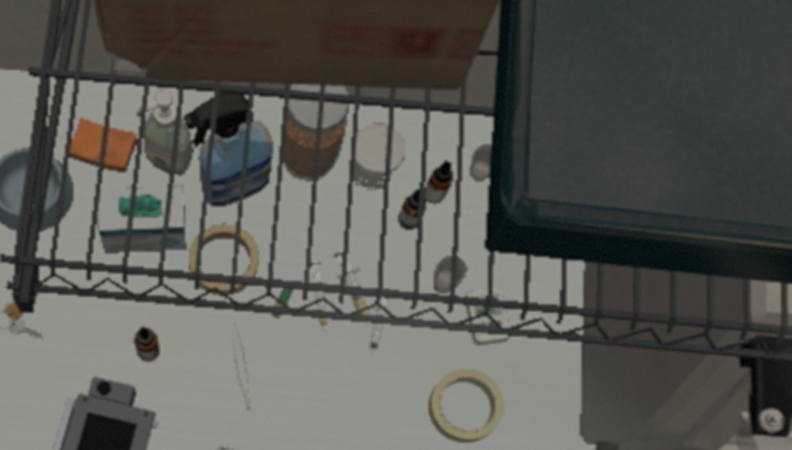

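The door is a vertical transparent panel from about (0.57,-0.48) out to (0.15,-0.17), with its top at z≈0.46. The hand is behind it. I'll lift the hand clear over the door, keep it close to the base so it stays away from the overhead rack, and come down on the near side.

Call:
move_arm([
  [[0, -0.2, -1], [0, 0, 0], 0.41],
  [[0, -0.2, -1], [0, 0, 0], 0.41],
  [[0, -0.2, -1], [0, 0, 0], 0.41],
  [[0, -0.2, -1], [0, 0, 0], 0.41],
  [[0, -0.2, -1], [0, 0, 0], 0.41],
  [[0, -0.2, -1], [0, 0, 0], 0.41],
  [[0, -0.2, -1], [0, 0, 0], 0.41],
  [[0, -0.2, -1], [0, 0, 0], 0.41],
], squeeze=20)

```text
time_s: 1.42
position: [0.2052, -0.4732, 0.3938]
tool_rot: [[0.918, 0.398, -0.002], [0.398, -0.918, 0.011], [0.002, -0.011, -1.0]]
ft_force: [-0.0, -0.2, 0.5]
grip_width: 0.0604
```

```bash
python3 - <<'E'
from rig import readout
import numpy as np
np.set_printoptions(precision=3,suppress=True)
o=readout.observe()
for k in ("time_s","q","position","ft_force","grip_width"): print(k,o[k])
E
```

```text
time_s 1.4167
q [-79.721  15.049  58.201  -0.005 107.377 -13.147]
position [ 0.205 -0.473  0.394]
ft_force [-0.001 -0.194  0.46 ]
grip_width 0.06044241691268778
```

Call:
move_arm([
  [[0, -0.4, -1], [0, 0, 0], 0.41],
  [[0, -0.4, -1], [0, 0, 0], 0.41],
  [[0, -0.4, -1], [0, 0, 0], 0.41],
  [[0, -0.4, -1], [0, 0, 0], 0.41],
  [[0, -0.4, -1], [0, 0, 0], 0.41],
  [[0, -0.4, -1], [0, 0, 0], 0.41],
  [[0, -0.4, -1], [0, 0, 0], 0.41],
  [[0, 0, -0.5], [0, 0, 0], 0.41],
])

```text
time_s: 2.08
position: [0.1818, -0.4185, 0.5547]
tool_rot: [[0.918, 0.398, -0.001], [0.398, -0.918, 0.006], [0.001, -0.006, -1.0]]
ft_force: [0.8, 1.0, 0.1]
grip_width: 0.0602
```

```bash
python3 - <<'E'
from rig import readout,imaging
from h import *
np.set_printoptions(precision=3,suppress=True)
o=readout.observe()
for k in ("time_s","q","position","ft_force","grip_width"): print(k,o[k])
S=imaging.get_image("scene");cv2.imwrite("pics/s5.png",S["img"]);W=imaging.get_image("wrist");cv2.imwrite("pics/w5.png",W["img"])
E
```

```text
time_s 2.0833
q [-81.424  12.051  36.184  -0.032 132.089 -14.877]
position [ 0.182 -0.419  0.555]
ft_force [0.843 0.974 0.119]
grip_width 0.06016367501257213
```

View pics/s5.png

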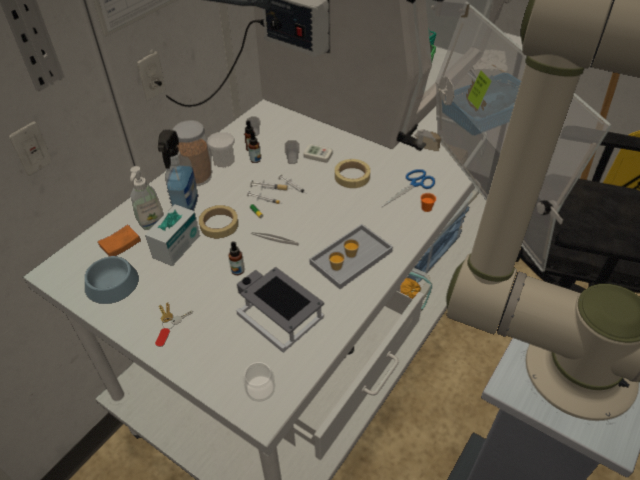

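View pics/w5.png

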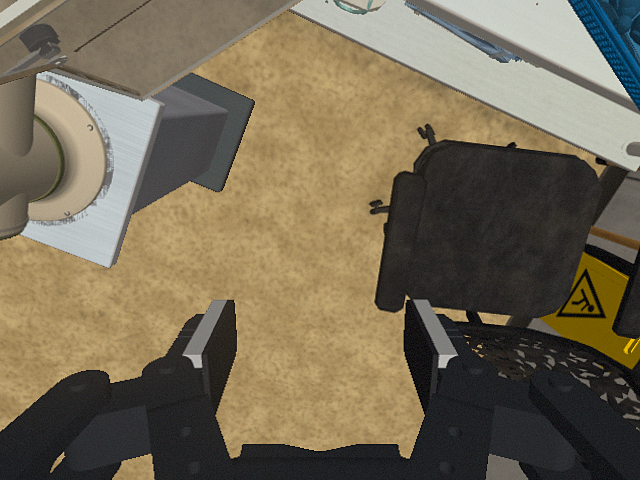

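The wrist view shows the door's top edge running from (290,0) to its outer corner near (140,97). I'll check the triangulated edge against this view.

```bash
python3 - <<'E'
from rig import readout,imaging
from h import *
np.set_printoptions(precision=3,suppress=True)
W=imaging.get_image("wrist")
p=np.array([.312,-.291,.462]);d=np.array([-.799,.601,.014])
for k in (.205,.15,.1,.05): print(p+k*d,proj(W,p+k*d))
crop(W,0,0,330,130,2.4,"pics/w6.png")
R=readout.observe()["tool_rot"]
print("A->B",R.T@(np.array([.33,-.27,.555])-readout.observe()["position"])/.02)
E
```

```text
[ 0.148 -0.168  0.465] [-161.163  112.984]
[ 0.192 -0.201  0.464] [-77.374  56.787]
[ 0.232 -0.231  0.463] [2.06  2.431]
[ 0.272 -0.261  0.463] [ 85.386 -55.806]
A->B [ 9.766 -3.947 -0.106]
```

View pics/w6.png

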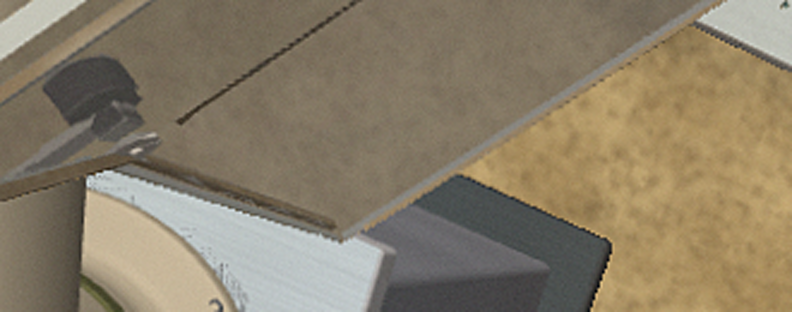

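The prediction (2,2) lies close to the white top edge seen at about (0,20), so the height estimate holds. That leaves about 9 cm of clearance, so I'll cross now.

Call:
move_arm([
  [[1, -0.4, 0], [0, 0, 0], 0.41],
  [[1, -0.4, 0], [0, 0, 0], 0.41],
  [[1, -0.4, 0], [0, 0, 0], 0.41],
  [[1, -0.4, 0], [0, 0, 0], 0.41],
  [[1, -0.4, 0], [0, 0, 0], 0.41],
  [[1, -0.4, 0], [0, 0, 0], 0.41],
  [[1, -0.4, 0], [0, 0, 0], 0.41],
  [[1, -0.4, 0], [0, 0, 0], 0.41],
  [[1, -0.4, 0], [0, 0, 0], 0.41],
  [[1, -0.4, 0], [0, 0, 0], 0.41],
])

```text
time_s: 3.07
position: [0.3396, -0.2662, 0.5379]
tool_rot: [[0.92, 0.391, -0.013], [0.391, -0.92, 0.036], [0.002, -0.038, -0.999]]
ft_force: [-0.7, 0.5, 0.5]
grip_width: 0.0602
```

```bash
python3 - <<'E'
from rig import readout,imaging
from h import *
np.set_printoptions(precision=3,suppress=True)
o=readout.observe()
for k in ("time_s","q","position","ft_force"): print(k,o[k])
print("->C",o["tool_rot"].T@(np.array([.40,-.10,.555])-o["position"])/.02)
E
```

```text
time_s 3.0667
q [-54.264   8.986  43.043   0.787 130.063  13.223]
position [ 0.34  -0.266  0.538]
ft_force [-0.685  0.48   0.455]
->C [ 6.029 -6.494 -0.594]
```

Call:
move_arm([
  [[0.75, -0.8, -0.1], [0, 0, 0], 0.41],
  [[0.75, -0.8, -0.1], [0, 0, 0], 0.41],
  [[0.75, -0.8, -0.1], [0, 0, 0], 0.41],
  [[0.75, -0.8, -0.1], [0, 0, 0], 0.41],
  [[0.75, -0.8, 0], [0, 0, 0], 0.41],
  [[0.75, -0.8, 0], [0, 0, 0], 0.41],
  [[0.75, -0.8, 0], [0, 0, 0], 0.41],
  [[0.75, -0.8, 0], [0, 0, 0], 0.41],
])

```text
time_s: 3.73
position: [0.4054, -0.0953, 0.5395]
tool_rot: [[0.92, 0.39, -0.031], [0.391, -0.919, 0.053], [-0.008, -0.06, -0.998]]
ft_force: [0.2, -0.2, -0.8]
grip_width: 0.0604
```

Call:
move_arm([
  [[0, 0, 0.4], [0, 0, -0.055], 0.41],
  [[0, 0, 0.4], [0, 0, -0.055], 0.41],
  [[0, 0, 0.6], [0, 0, -0.055], 0.41],
  [[0, 0, 0.6], [0, 0, -0.055], 0.41],
  [[0, 0, 0.6], [0, 0, -0.055], 0.41],
  [[0, 0, 0.6], [0, 0, -0.055], 0.41],
  [[0, 0, 0.6], [0, 0, -0.055], 0.41],
  [[0, 0, 0.6], [0, 0, -0.055], 0.41],
])

```text
time_s: 4.4
position: [0.4033, -0.0852, 0.438]
tool_rot: [[0.202, 0.979, -0.043], [0.978, -0.199, 0.06], [0.051, -0.055, -0.997]]
ft_force: [0.2, 0.3, 0.2]
grip_width: 0.0601
```

```bash
python3 - <<'E'
from rig import readout,imaging
from h import *
np.set_printoptions(precision=3,suppress=True)
o=readout.observe()
for k in ("time_s","q","position","tool_rot","ft_force"): print(k,o[k])
cv2.imwrite("pics/w7.png",imaging.get_image("wrist")["img"]);cv2.imwrite("pics/s7.png",imaging.get_image("scene")["img"])
E
```

```text
time_s 4.4
q [-29.653   4.88   64.126   1.961 114.867 -17.325]
position [ 0.403 -0.085  0.438]
tool_rot [[ 0.202  0.979 -0.043]
 [ 0.978 -0.199  0.06 ]
 [ 0.051 -0.055 -0.997]]
ft_force [0.247 0.266 0.19 ]
```

View pics/w7.png

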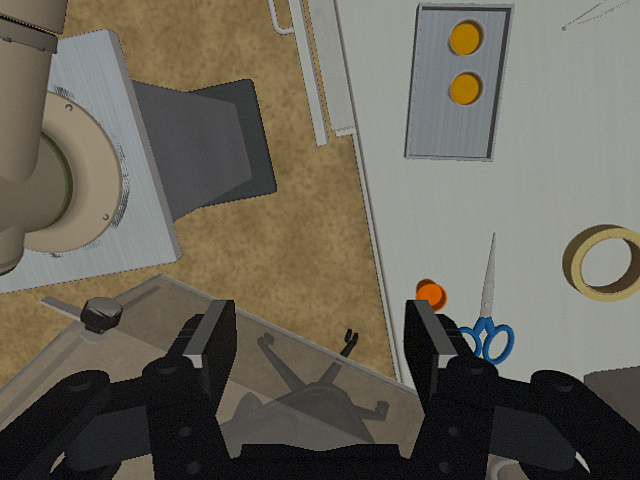

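View pics/s7.png

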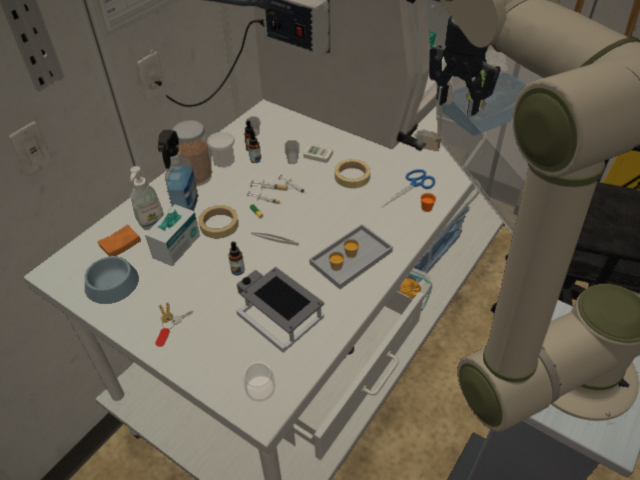

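The arm is clear of the door, but the tool has picked up about 4° of tilt. I'll write a helper that gives the shift and turn needed to reach a target pose in move units.

```bash
cat >> h.py <<'E'
from scipy.spatial.transform import Rotation as Rn
def go(o,P,yaw_deg):
    "yaw_deg: direction of tool x in the world"
    a=np.radians(yaw_deg);x=np.array([np.cos(a),np.sin(a),0]);z=np.array([0,0,-1.]);y=np.cross(z,x)
    R=o["tool_rot"]; dt=R.T@(np.array(P)-o["position"])/.02
    rv=Rn.from_matrix(R.T@np.array([x,y,z]).T).as_rotvec(degrees=True)/120
    print("time %.2f pos"%o["time_s"],o["position"].round(4),"F",o["ft_force"].round(1),"yaw",round(float(np.degrees(np.arctan2(R[1,0],R[0,0]))),2))
    print("shift units",dt.round(2),"turn units",rv.round(4))
E
python3 - <<'E'
from rig import readout
from h import *
go(readout.observe(),(.540,-.117,.15),76.6)
E
```

```text
time 4.50 pos [ 0.403  -0.0851  0.4374] F [-0.2  0.3  0.8] yaw 78.08
shift units [-0.88  7.86 13.91] turn units [-0.0282 -0.0241  0.013 ]
```

Call:
move_arm([
  [[0, 0.3, 0.5], [-0.014, -0.012, 0.006], 0.41],
  [[0, 0.5, 1], [-0.014, -0.012, 0.006], 0.41],
  [[0, 0.6, 1], [0, 0, 0], 0.41],
  [[0, 0.6, 1], [0, 0, 0], 0.41],
  [[0, 0.6, 1], [0, 0, 0], 0.41],
  [[0, 0.6, 1], [0, 0, 0], 0.41],
  [[0, 0.6, 1], [0, 0, 0], 0.41],
  [[0, 0.6, 1], [0, 0, 0], 0.41],
  [[0, 0.6, 1], [0, 0, 0], 0.41],
  [[0, 0.6, 1], [0, 0, 0], 0.41],
])

```text
time_s: 5.33
position: [0.5159, -0.1135, 0.2435]
tool_rot: [[0.276, 0.961, 0.009], [0.961, -0.276, -0.006], [-0.004, 0.01, -1.0]]
ft_force: [0.2, 0.2, 0.6]
grip_width: 0.0601
```

```bash
python3 - <<'E'
from rig import readout
from h import *
o=readout.observe();print(o["tool_rot"].round(3))
go(o,(.540,-.117,.10),76.6)
E
```

```text
[[ 0.276  0.961  0.009]
 [ 0.961 -0.276 -0.006]
 [-0.004  0.01  -1.   ]]
time 5.33 pos [ 0.5159 -0.1135  0.2435] F [0.2 0.2 0.6] yaw 73.95
shift units [0.19 1.13 7.19] turn units [ 0.0048  0.0018 -0.0221]
```

Call:
move_arm([
  [[0, 0.2, 1], [0.005, 0.002, -0.022], 0.41],
  [[0, 0.2, 1], [0, 0, 0], 0.41],
  [[0, 0.2, 1], [0, 0, 0], 0.41],
  [[0, 0.2, 1], [0, 0, 0], 0.41],
  [[0, 0.2, 1], [0, 0, 0], 0.41],
  [[0, 0.1, 1], [0, 0, 0], 0.41],
  [[0, 0, 0.7], [0, 0, 0], 0.41],
  [[0, 0, 0.3], [0, 0, 0], 0.41],
])

```text
time_s: 6.0
position: [0.54, -0.1199, 0.0925]
tool_rot: [[0.267, 0.964, -0.007], [0.964, -0.267, 0.004], [0.002, -0.007, -1.0]]
ft_force: [-0.6, 0.0, 0.1]
grip_width: 0.0602
```

```bash
python3 - <<'E'
from rig import readout,imaging
from h import *
o=readout.observe();print(o["tool_rot"].round(3))
go(o,(.540,-.117,.03),76.6)
W=imaging.get_image("wrist");cv2.imwrite("pics/w8.png",W["img"]);crop(imaging.get_image("top"),300,200,200,150,4,"pics/t8.png")
E
```

```text
[[ 0.267  0.964 -0.007]
 [ 0.964 -0.267  0.004]
 [ 0.002 -0.007 -1.   ]]
time 6.00 pos [ 0.54   -0.1199  0.0925] F [-0.6  0.   0.1] yaw 74.53
shift units [ 0.13 -0.02  3.12] turn units [-0.0035 -0.001  -0.0173]
```

View pics/w8.png

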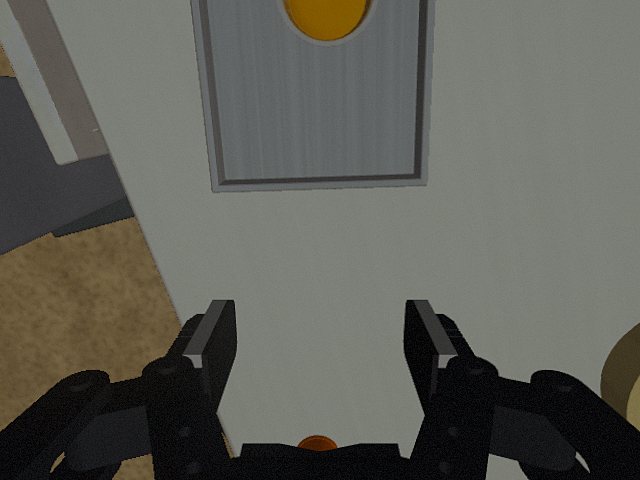

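View pics/t8.png

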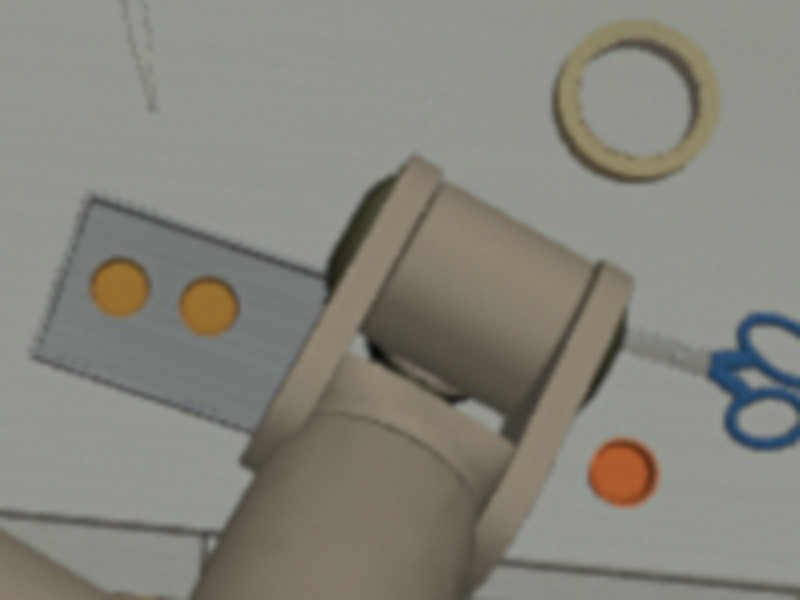

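The wrist view shows the tray's near end from (214,192) to (426,186), ahead of the two open fingers. I'll measure that end from this view.

```bash
python3 - <<'E'
from rig import readout,imaging
from h import *
W=imaging.get_image("wrist")
a=onz(W,213,192,.02);b=onz(W,427,186,.02);print(a,b,np.linalg.norm(a-b),np.degrees(np.arctan2(*(b-a)[1::-1])))
l=onz(W,200,40,.02);r=onz(W,435,10,.02)
print("left side dir",np.degrees(np.arctan2(*(l-a)[1::-1])),"right",np.degrees(np.arctan2(*(r-b)[1::-1])))
o=readout.observe();u=(b-a)[:2]/np.linalg.norm((b-a)[:2]);n=np.array([-u[1],u[0]])
print("mid",(a+b)/2,"centre",((a+b)/2)[:2]+.09*n,"tcp along n from end",(o["position"][:2]-a[:2])@n,"lateral from mid",(o["position"][:2]-((a+b)/2)[:2])@u)
E
```

```text
[ 0.495934   -0.07441581  0.02      ] [ 0.60227995 -0.10027871  0.02      ] 0.10944564636437157 -13.668743300755517
left side dir 75.06501251343792 right 76.49907168415272
mid [ 0.54910698 -0.08734726  0.02      ] centre [5.70374704e-01 1.03776365e-04] tcp along n from end -0.03388318406258745 lateral from mid -0.00043256863356059264
```

Call:
move_arm([
  [[0, 0, 0.8], [-0.0035, -0.001, -0.015], 0.41],
  [[0, 0, 0.8], [0, 0, 0], 0.41],
  [[0, 0, 0.8], [0, 0, 0], 0.41],
  [[0, 0, 0.6], [0, 0, 0], 0.41],
  [[0, 0, 0.5], [0, 0, 0], 0.41],
  [[0, 0, 0.3], [0, 0, 0], 0.41],
  [[0, 0, 0.2], [0, 0, 0], 0.41],
  [[0, 0, 0.1], [0, 0, 0], 0.41],
])

```text
time_s: 6.82
position: [0.5474, -0.1231, 0.0194]
tool_rot: [[0.24, 0.97, 0.021], [0.971, -0.24, -0.01], [-0.004, 0.023, -1.0]]
ft_force: [0.5, 0.1, 0.1]
grip_width: 0.0601
```

```bash
python3 - <<'E'
from rig import readout,imaging
from h import *
o=readout.observe();print(o["tool_rot"].round(3))
go(o,(.5410,-.120,.006),76.3)
W=imaging.get_image("wrist");cv2.imwrite("pics/w9.png",W["img"]);crop(imaging.get_image("scene"),290,170,170,130,4,"pics/s9.png")
E
```

```text
[[ 0.24   0.97   0.021]
 [ 0.971 -0.24  -0.01 ]
 [-0.004  0.023 -1.   ]]
time 6.82 pos [ 0.5474 -0.1231  0.0194] F [0.5 0.1 0.1] yaw 76.1
shift units [ 0.08 -0.36  0.66] turn units [ 0.011   0.0021 -0.0017]
```

View pics/w9.png

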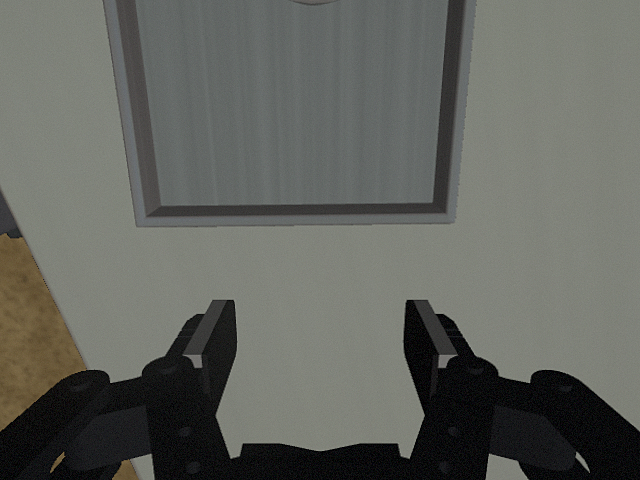

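View pics/s9.png

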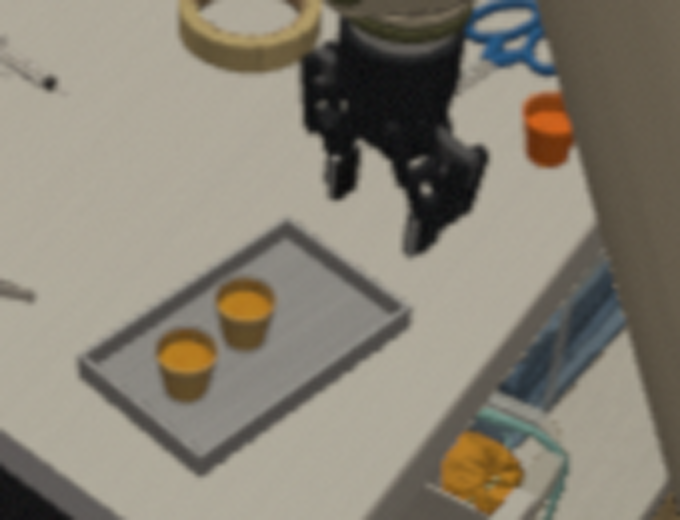

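Call:
move_arm([
  [[0, -0.2, 0.3], [0.011, 0.002, -0.002], 0.41],
  [[0, -0.2, 0.25], [0, 0, 0], 0.41],
  [[0, 0, 0.1], [0, 0, 0], 0.41],
  [[0, 0, 0.05], [0, 0, 0], 0.41],
])

```text
time_s: 7.25
position: [0.5396, -0.1213, 0.0057]
tool_rot: [[0.236, 0.972, 0.0], [0.972, -0.236, -0.0], [-0.0, 0.0, -1.0]]
ft_force: [-0.4, 0.2, -0.8]
grip_width: 0.0599
```

```bash
python3 - <<'E'
from rig import readout,imaging
from h import *
o=readout.observe();print(o["tool_rot"].round(3))
go(o,(.5410,-.120,.006),76.3)
W=imaging.get_image("wrist")
# finger tip: inner-front tip corner, assume |tool y|=0.030 ; find tool coords on that plane
R=o["tool_rot"];p=o["position"]
for px,yy in (((235,300),-.030),((405,300),.030),((212,300),-.036),((428,300),.036)):
    e=R.T@(W["eye"]-p);r=R.T@ray(W,*px);k=(yy-e[1])/r[1];print(px,(e+k*r).round(4))
E
```

```text
[[ 0.236  0.972  0.   ]
 [ 0.972 -0.236 -0.   ]
 [-0.     0.    -1.   ]]
time 7.25 pos [ 0.5396 -0.1213  0.0057] F [-0.4  0.2 -0.8] yaw 76.36
shift units [ 0.08  0.05 -0.01] turn units [0.     0.0002 0.0005]
(235, 300) [ 0.0078 -0.03   -0.002 ]
(405, 300) [ 0.0108  0.03   -0.008 ]
(212, 300) [ 0.0118 -0.036  -0.0103]
(428, 300) [ 0.0141  0.036  -0.015 ]
```

The fingertips sit about 6-8 mm behind the TCP, so I'll lower 4 mm more for better contact on the rim. Then I'll close the roughly 24 mm gap slowly and push straight to start.

Call:
move_arm([
  [[0, 0, 0.2], [0, 0, 0], 0.41],
  [[0.2, 0, 0.02], [0, 0, 0], 0.41],
  [[0.2, 0, 0], [0, 0, 0], 0.41],
  [[0.2, 0, 0], [0, 0, 0], 0.41],
  [[0.2, 0, 0], [0, 0, 0], 0.41],
  [[0.15, 0, 0], [0, 0, 0], 0.41],
  [[0.1, 0, 0], [0, 0, 0], 0.41],
  [[0.1, 0, 0], [0, 0, 0], 0.41],
  [[0.1, 0, 0], [0, 0, 0], 0.41],
])

```text
time_s: 8.05
position: [0.5463, -0.0945, 0.001]
tool_rot: [[0.235, 0.972, 0.0], [0.972, -0.235, -0.001], [-0.001, 0.001, -1.0]]
ft_force: [-0.5, -0.7, -0.9]
grip_width: 0.0597
```

```bash
python3 - <<'E'
from rig import readout,imaging
from h import *
o=readout.observe();print(o["tool_rot"].round(3))
go(o,(.5465,-.0934,.002),76.3)
W=imaging.get_image("wrist");cv2.imwrite("pics/w10.png",W["img"])
E
```

```text
[[ 0.235  0.972  0.   ]
 [ 0.972 -0.235 -0.001]
 [-0.001  0.001 -1.   ]]
time 8.05 pos [ 0.5463 -0.0945  0.001 ] F [-0.5 -0.7 -0.9] yaw 76.4
shift units [ 0.05 -0.   -0.05] turn units [0.0003 0.0004 0.0008]
```

View pics/w10.png

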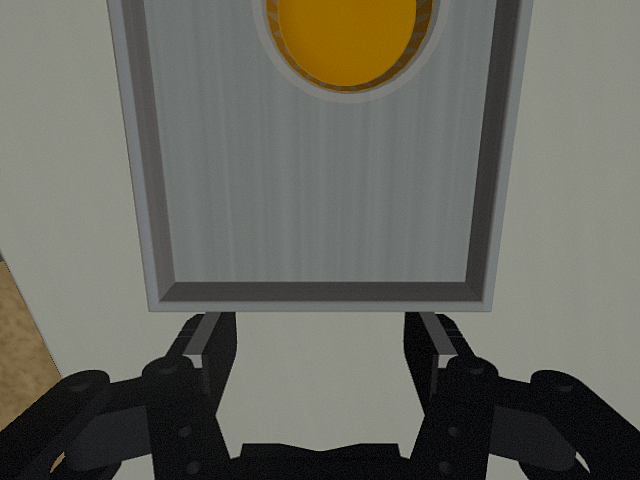

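The fingers now sit square against the tray's near end at row 311, spanning columns 190 to 455. I'll push straight first, then bring in the turn.

Call:
move_arm([
  [[0.1, 0, 0], [0, 0, 0], 0.41],
  [[0.1, 0, 0], [0, 0, 0], 0.41],
  [[0.12, 0, 0], [0, 0, 0], 0.41],
  [[0.12, 0, 0], [0, 0, 0], 0.41],
  [[0.14, 0, 0], [0, 0, 0], 0.41],
  [[0.14, 0, 0], [0, 0, 0], 0.41],
  [[0.14, 0, 0], [0, 0, 0], 0.41],
  [[0.14, 0, 0], [0, 0, 0], 0.41],
  [[0.14, 0, 0], [0, 0, 0], 0.41],
  [[0.14, 0, 0], [0, 0, 0], 0.41],
  [[0.12, 0, 0], [0, 0, 0], 0.41],
  [[0.1, 0, 0], [0, 0, 0], 0.41],
])

```text
time_s: 9.1
position: [0.5541, -0.0628, 0.0011]
tool_rot: [[0.236, 0.972, 0.0], [0.972, -0.236, -0.002], [-0.002, 0.001, -1.0]]
ft_force: [-0.3, -2.5, -0.4]
grip_width: 0.0601
```

```bash
python3 - <<'E'
from rig import readout,imaging
from h import *
o=readout.observe();print(o["tool_rot"].round(3))
go(o,(.5465,-.0934,.002),76.3)
cv2.imwrite("pics/w11.png",imaging.get_image("wrist")["img"]);crop(imaging.get_image("scene"),225,190,190,150,4,"pics/s11.png")
E
```

```text
[[ 0.236  0.972  0.   ]
 [ 0.972 -0.236 -0.002]
 [-0.002  0.001 -1.   ]]
time 9.10 pos [ 0.5541 -0.0628  0.0011] F [-0.3 -2.5 -0.4] yaw 76.37
shift units [-1.58 -0.01 -0.04] turn units [0.0004 0.0008 0.0006]
```

View pics/w11.png

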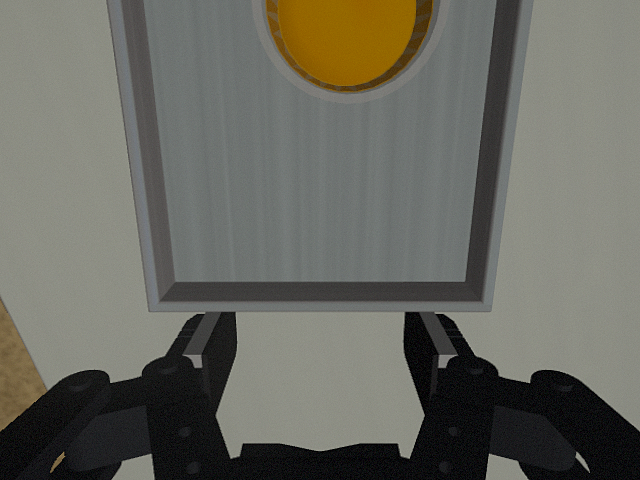

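View pics/s11.png

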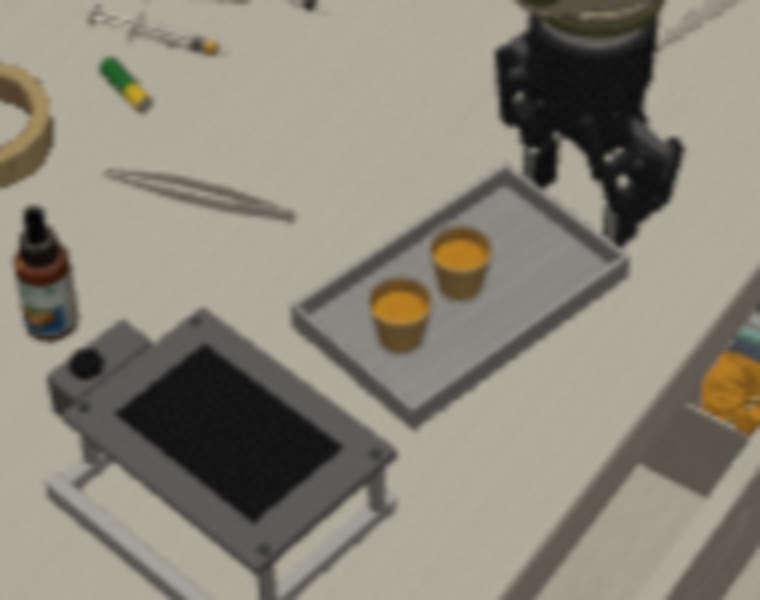

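The tray slides squarely with the fingers and both cups are standing. I'll refine the warmer's yaw from its black panel in both views before turning the tray.

```bash
python3 - <<'E'
from rig import imaging
from h import *
np.set_printoptions(precision=4,suppress=True)
for n,box in (("top",(225,215,70,80)),("scene",(240,255,90,80))):
    d=imaging.get_image(n);x0,y0,w,h=box
    g=cv2.cvtColor(d["img"],cv2.COLOR_BGR2GRAY)[y0:y0+h,x0:x0+w]
    for nm,lo,hi in (("black",0,50),("plate",0,112)):
        m=((g<hi)).astype(np.uint8)
        if nm=="plate": m=cv2.morphologyEx(m,cv2.MORPH_OPEN,np.ones((5,5),np.uint8))
        cs,_=cv2.findContours(m,cv2.RETR_EXTERNAL,cv2.CHAIN_APPROX_NONE);c=max(cs,key=cv2.contourArea)[:,0]+[x0,y0]
        P=np.array([onz(d,u,v,.058)[:2] for u,v in c],np.float32)
        r=cv2.minAreaRect(P*1000); print(n,nm,"c",np.array(r[0]),"size",np.array(r[1]),"ang",r[2])
E
```

```text
top black c [605.8251 228.2802] size [ 69.1156 108.9455] ang 81.392822265625
top plate c [616.5965 227.0813] size [113.4447 184.1339] ang 81.58010864257812
scene black c [606.4504 228.5813] size [ 68.9065 108.7508] ang 81.50182342529297
scene plate c [615.7424 235.1865] size [119.9375 192.8111] ang 81.53468322753906
```

The black panel gives the same answer in both views: centre (0.606, 0.2285), yaw -8.5°. The tray needs +5.1° more turn, which I'll spread over the next 55 mm or so with a slight sideways bias.

Call:
move_arm([
  [[0.1, 0.01, 0], [0, 0, -0.0018], 0.41],
  [[0.12, 0.01, 0], [0, 0, -0.0018], 0.41],
  [[0.12, 0.01, 0], [0, 0, -0.0018], 0.41],
  [[0.12, 0.01, 0], [0, 0, -0.0018], 0.41],
  [[0.12, 0.01, 0], [0, 0, -0.0018], 0.41],
  [[0.12, 0.01, 0], [0, 0, -0.0018], 0.41],
  [[0.12, 0.01, 0], [0, 0, -0.0018], 0.41],
  [[0.12, 0.01, 0], [0, 0, -0.0018], 0.41],
  [[0.12, 0.01, 0], [0, 0, -0.0018], 0.41],
  [[0.12, 0.01, 0], [0, 0, -0.0018], 0.41],
  [[0.1, 0.01, 0], [0, 0, -0.0018], 0.41],
  [[0.1, 0.01, 0], [0, 0, -0.0018], 0.41],
])

```text
time_s: 10.3
position: [0.5631, -0.0347, 0.0011]
tool_rot: [[0.188, 0.982, 0.001], [0.982, -0.188, -0.002], [-0.002, 0.001, -1.0]]
ft_force: [-0.3, -1.6, 0.3]
grip_width: 0.0601
```

```bash
cat > st.py <<'E'
from rig import readout,imaging
from h import *
import sys
o=readout.observe();a=np.radians(-8.5);ex=np.array([np.cos(a),np.sin(a)]);ey=np.array([-np.sin(a),np.cos(a)])
go(o,(.5825,.0716,.0015),81.5)
p=o["position"][:2]-[.606,.2285];u=o["tool_rot"][:2,0];c=p+.1005*u
print("plate frame mm: tcp",(1e3*ex@p).round(1),(1e3*ey@p).round(1),"tray centre (if in contact)",(1e3*ex@c).round(1),(1e3*ey@c).round(1))
n=sys.argv[1]
cv2.imwrite(f"pics/w{n}.png",imaging.get_image("wrist")["img"]);crop(imaging.get_image("scene"),225,190,190,150,4,f"pics/s{n}.png")
E
python3 st.py 12
```

```text
time 10.30 pos [ 0.5631 -0.0347  0.0011] F [-0.3 -1.6  0.3] yaw 79.18
shift units [ 5.4  -0.05 -0.03] turn units [ 0.0004  0.001  -0.0193]
plate frame mm: tcp -3.5 -266.7 tray centre (if in contact) 0.6 -166.2
```

View pics/w12.png

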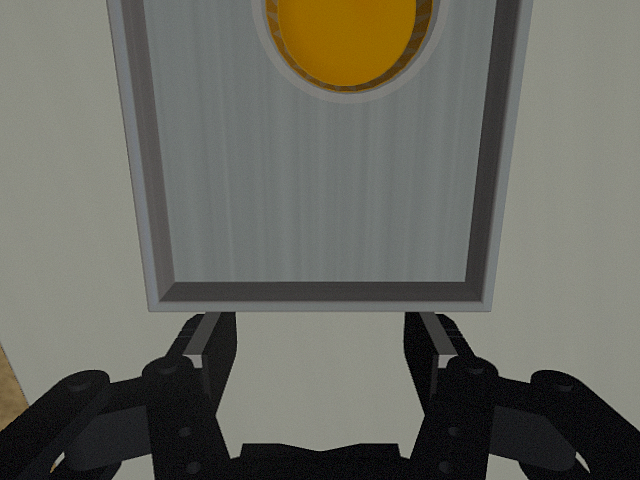

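View pics/s12.png

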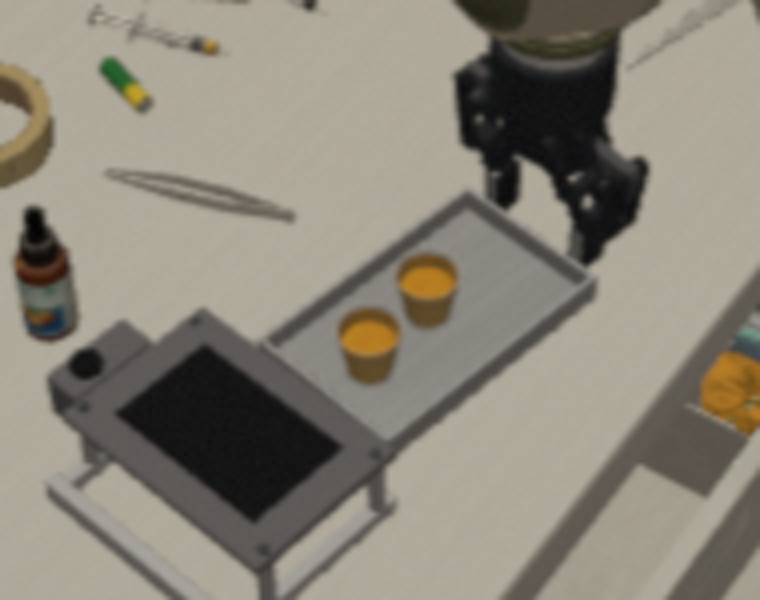

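The tray is sticking to the fingers (the wrist view hasn't changed) and is centred within 1 mm. I'll finish the turn.

Call:
move_arm([
  [[0.1, 0.01, 0], [0, 0, -0.0018], 0.41],
  [[0.12, 0.01, 0], [0, 0, -0.0018], 0.41],
  [[0.12, 0.01, 0], [0, 0, -0.0018], 0.41],
  [[0.12, 0.01, 0], [0, 0, -0.0018], 0.41],
  [[0.12, 0.01, 0], [0, 0, -0.0018], 0.41],
  [[0.12, 0.01, 0], [0, 0, -0.0018], 0.41],
  [[0.12, 0.01, 0], [0, 0, -0.0015], 0.41],
  [[0.12, 0.01, 0], [0, 0, -0.0015], 0.41],
  [[0.12, 0, 0], [0, 0, -0.001], 0.41],
  [[0.12, 0, 0], [0, 0, -0.001], 0.41],
])

```text
time_s: 11.23
position: [0.5693, -0.0098, 0.0011]
tool_rot: [[0.152, 0.988, 0.001], [0.988, -0.152, -0.002], [-0.002, 0.001, -1.0]]
ft_force: [-0.0, -2.0, 0.1]
grip_width: 0.0604
```

```bash
python3 st.py 13
```

```text
time 11.23 pos [ 0.5693 -0.0098  0.0011] F [-0.  -2.   0.1] yaw 81.25
shift units [ 4.12  0.03 -0.03] turn units [ 0.0005  0.0011 -0.002 ]
plate frame mm: tcp -1.1 -241.1 tray centre (if in contact) -0.6 -140.6
```

View pics/s13.png

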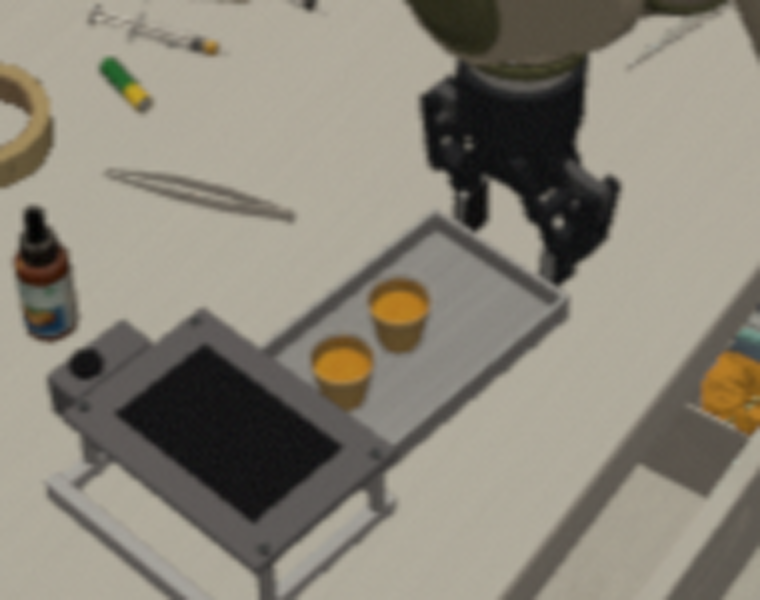

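The tray is lined up, with 0.25° left to turn and 0.6 mm off centre, and it's entering under the plate. There are 115 mm to go.

Call:
move_arm([
  [[0.12, 0, 0], [0, 0, -0.001], 0.41],
  [[0.14, 0, 0], [0, 0, -0.001], 0.41],
  [[0.14, 0, 0], [0, 0, 0], 0.41],
  [[0.14, 0, 0], [0, 0, 0], 0.41],
  [[0.14, 0, 0], [0, 0, 0], 0.41],
  [[0.14, 0, 0], [0, 0, 0], 0.41],
  [[0.14, 0, 0], [0, 0, 0], 0.41],
  [[0.14, 0, 0], [0, 0, 0], 0.41],
  [[0.14, 0, 0], [0, 0, 0], 0.41],
  [[0.14, 0, 0], [0, 0, 0], 0.41],
  [[0.14, 0, 0], [0, 0, 0], 0.41],
  [[0.14, 0, 0], [0, 0, 0], 0.41],
])

```text
time_s: 12.33
position: [0.5745, 0.0262, 0.001]
tool_rot: [[0.148, 0.989, 0.0], [0.989, -0.148, -0.003], [-0.003, 0.001, -1.0]]
ft_force: [-1.3, -2.6, 0.4]
grip_width: 0.06
```

```bash
python3 st.py 14
```

```text
time 12.33 pos [0.5745 0.0262 0.001 ] F [-1.3 -2.6  0.4] yaw 81.51
shift units [ 2.31  0.06 -0.03] turn units [0.0004 0.0012 0.0001]
plate frame mm: tcp -1.2 -204.8 tray centre (if in contact) -1.2 -104.3
```

View pics/s14.png

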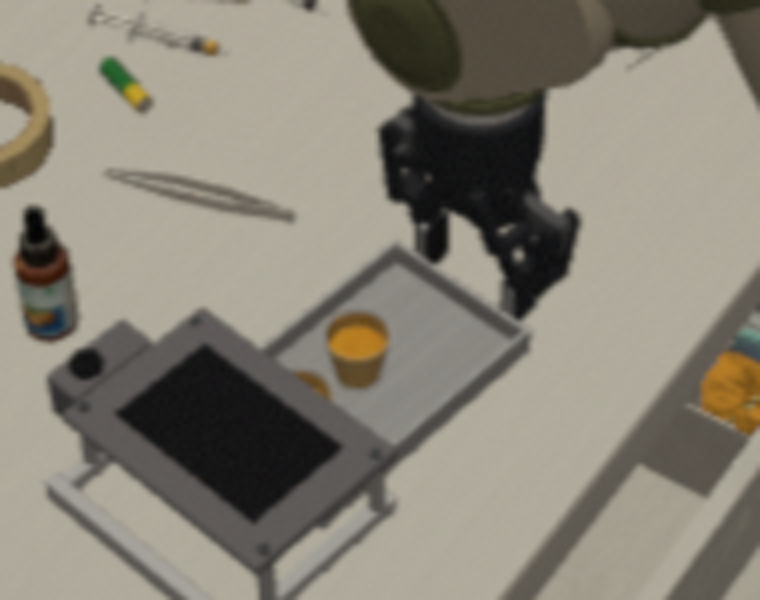

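View pics/w14.png

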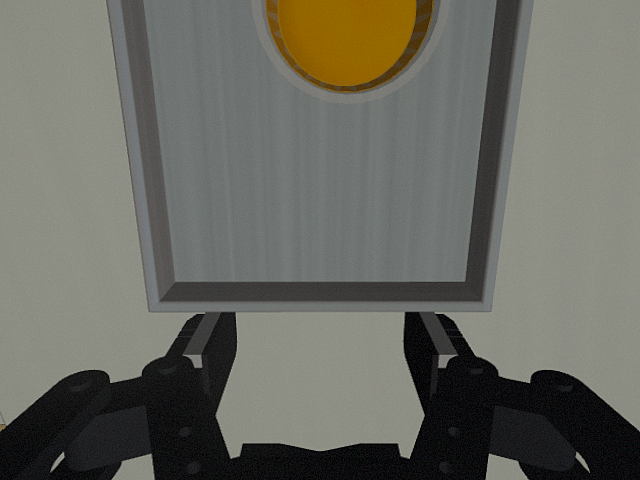

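Call:
move_arm([
  [[0.14, 0.003, 0], [0, 0, 0], 0.41],
  [[0.14, 0.003, 0], [0, 0, 0], 0.41],
  [[0.14, 0.003, 0], [0, 0, 0], 0.41],
  [[0.14, 0.003, 0], [0, 0, 0], 0.41],
  [[0.14, 0.003, 0], [0, 0, 0], 0.41],
  [[0.14, 0.003, 0], [0, 0, 0], 0.41],
  [[0.14, 0, 0], [0, 0, 0], 0.41],
  [[0.14, 0, 0], [0, 0, 0], 0.41],
  [[0.14, 0, 0], [0, 0, 0], 0.41],
  [[0.14, 0, 0], [0, 0, 0], 0.41],
  [[0.14, 0, 0], [0, 0, 0], 0.41],
  [[0.14, 0, 0], [0, 0, 0], 0.41],
])

```text
time_s: 13.43
position: [0.5803, 0.0624, 0.001]
tool_rot: [[0.148, 0.989, 0.0], [0.989, -0.148, -0.003], [-0.003, 0.001, -1.0]]
ft_force: [0.2, -2.8, 0.8]
grip_width: 0.0607
```

```bash
python3 st.py 15
```

```text
time 13.43 pos [0.5803 0.0624 0.001 ] F [ 0.2 -2.8  0.8] yaw 81.51
shift units [ 0.47  0.04 -0.03] turn units [0.0003 0.0013 0.0001]
plate frame mm: tcp -0.9 -168.1 tray centre (if in contact) -0.9 -67.6
```

View pics/s15.png

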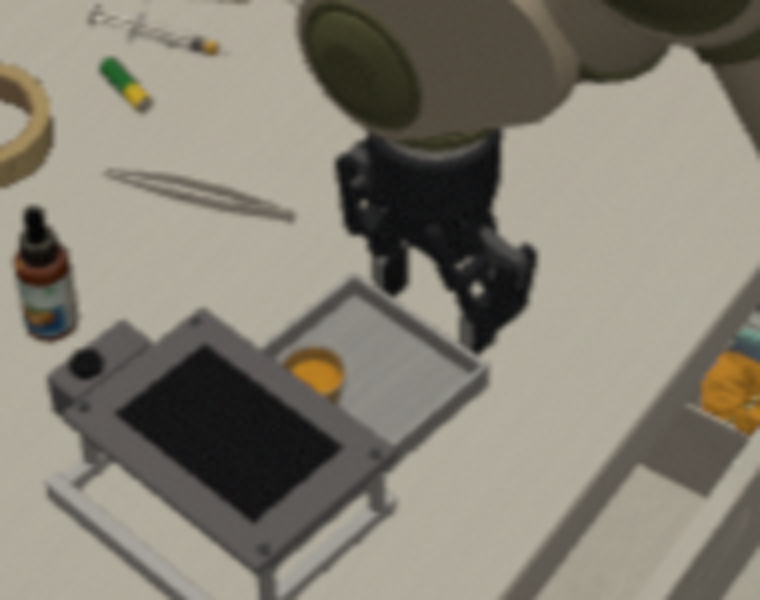

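View pics/w15.png

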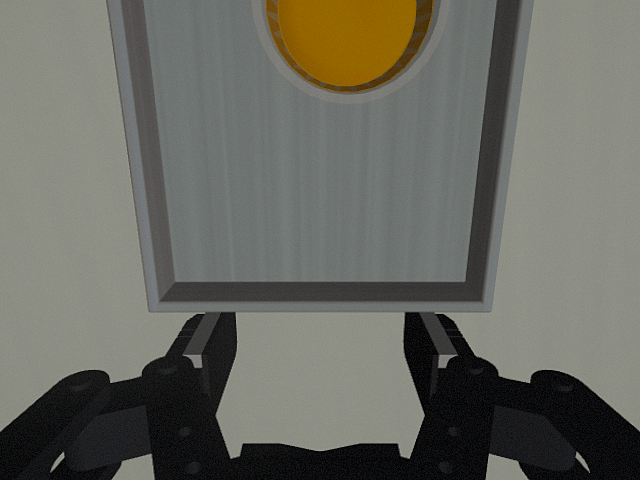

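There are about 43 mm to go. I'll slow down as the stop bar gets closer.

Call:
move_arm([
  [[0.14, 0, 0], [0, 0, 0], 0.41],
  [[0.14, 0, 0], [0, 0, 0], 0.41],
  [[0.14, 0, 0], [0, 0, 0], 0.41],
  [[0.14, 0, 0], [0, 0, 0], 0.41],
  [[0.14, 0, 0], [0, 0, 0], 0.41],
  [[0.14, 0, 0], [0, 0, 0], 0.41],
  [[0.12, 0, 0], [0, 0, 0], 0.41],
  [[0.12, 0, 0], [0, 0, 0], 0.41],
  [[0.1, 0, 0], [0, 0, 0], 0.41],
  [[0.08, 0, 0], [0, 0, 0], 0.41],
  [[0.06, 0, 0], [0, 0, 0], 0.41],
])

```text
time_s: 14.45
position: [0.5845, 0.0912, 0.0009]
tool_rot: [[0.147, 0.989, 0.0], [0.989, -0.147, -0.003], [-0.003, 0.001, -1.0]]
ft_force: [0.1, -2.8, 1.2]
grip_width: 0.0602
```

```bash
python3 st.py 16
```

```text
time 14.45 pos [0.5845 0.0912 0.0009] F [ 0.1 -2.8  1.2] yaw 81.52
shift units [-0.99  0.04 -0.03] turn units [0.0003 0.0014 0.0002]
plate frame mm: tcp -0.9 -138.9 tray centre (if in contact) -1.0 -38.4
```

View pics/s16.png

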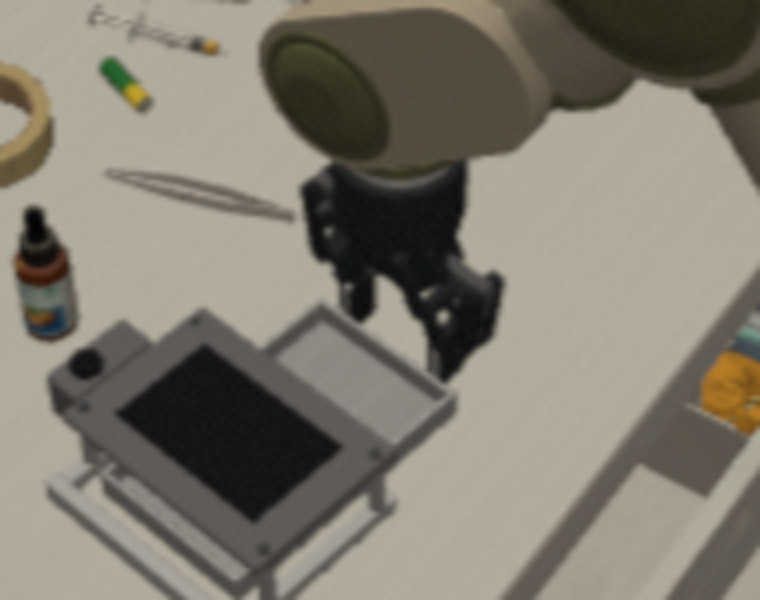

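Call:
move_arm([
  [[0.06, 0, 0], [0, 0, 0], 0.41],
  [[0.06, 0, 0], [0, 0, 0], 0.41],
  [[0.06, 0, 0], [0, 0, 0], 0.41],
  [[0.06, 0, 0], [0, 0, 0], 0.41],
  [[0.06, 0, 0], [0, 0, 0], 0.41],
  [[0.06, 0, 0], [0, 0, 0], 0.41],
  [[0.05, 0, 0], [0, 0, 0], 0.41],
  [[0.05, 0, 0], [0, 0, 0], 0.41],
])

```text
time_s: 15.22
position: [0.5859, 0.1007, 0.0009]
tool_rot: [[0.148, 0.989, -0.0], [0.989, -0.148, -0.003], [-0.003, 0.0, -1.0]]
ft_force: [-0.4, -3.2, 0.2]
grip_width: 0.0605
```

Call:
move_arm([
  [[0.05, 0, 0], [0, 0, 0], 0.41],
  [[0.05, 0, 0], [0, 0, 0], 0.41],
])

```text
time_s: 15.38
position: [0.5863, 0.1029, 0.0009]
tool_rot: [[0.148, 0.989, 0.0], [0.989, -0.148, -0.003], [-0.003, 0.0, -1.0]]
ft_force: [-0.5, -1.3, 0.3]
grip_width: 0.0599
```

```bash
python3 st.py 17
```

```text
time 15.38 pos [0.5863 0.1029 0.0009] F [-0.5 -1.3  0.3] yaw 81.49
shift units [-1.57  0.04 -0.02] turn units [ 0.0002  0.0014 -0.0001]
plate frame mm: tcp -0.9 -127.2 tray centre (if in contact) -0.9 -26.7
```

View pics/s17.png

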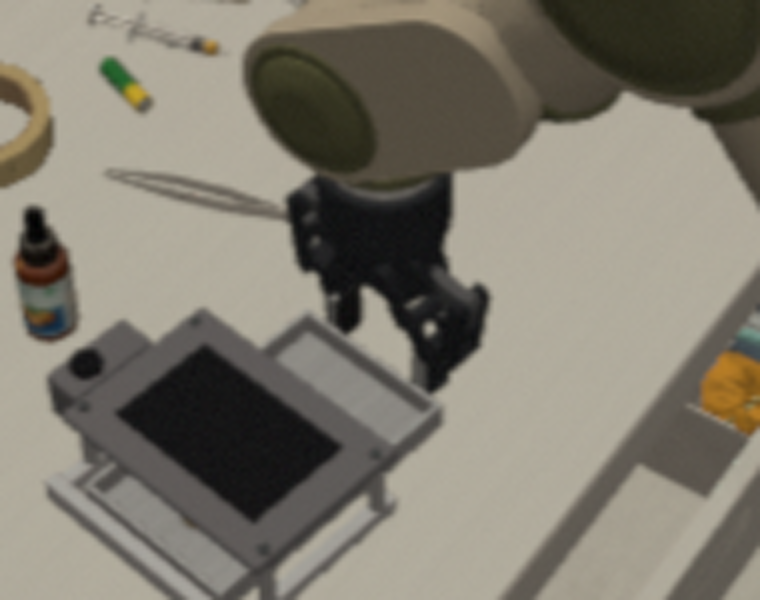

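Call:
move_arm([
  [[0.05, 0, 0], [0, 0, 0], 0.41],
])

```text
time_s: 15.57
position: [0.5865, 0.104, 0.0009]
tool_rot: [[0.148, 0.989, 0.0], [0.989, -0.148, -0.003], [-0.003, 0.0, -1.0]]
ft_force: [0.2, -1.8, 1.1]
grip_width: 0.0605
```

Call:
move_arm([
  [[0.05, 0, 0], [0, 0, 0], 0.41],
])

```text
time_s: 15.65
position: [0.5866, 0.105, 0.0009]
tool_rot: [[0.148, 0.989, 0.0], [0.989, -0.148, -0.003], [-0.003, 0.0, -1.0]]
ft_force: [-0.7, -2.7, 1.1]
grip_width: 0.0601
```

Call:
move_arm([
  [[0.04, 0, 0], [0, 0, 0], 0.41],
])

```text
time_s: 15.73
position: [0.5867, 0.1055, 0.0009]
tool_rot: [[0.148, 0.989, -0.0], [0.989, -0.148, -0.004], [-0.004, 0.0, -1.0]]
ft_force: [-0.9, -9.4, 1.8]
grip_width: 0.06
```

Force jumped from 2.7 to 9.4 N, right where the stop bar should be. I'll press once more lightly and then look.

Call:
move_arm([
  [[0.03, 0, 0], [0, 0, 0], 0.41],
])

```text
time_s: 15.82
position: [0.5867, 0.1055, 0.0009]
tool_rot: [[0.148, 0.989, -0.001], [0.989, -0.148, -0.005], [-0.005, 0.0, -1.0]]
ft_force: [-1.4, -7.3, 2.7]
grip_width: 0.0598
```

```bash
python3 st.py 18
```

```text
time 15.82 pos [0.5867 0.1055 0.0009] F [-1.4 -7.3  2.7] yaw 81.51
shift units [-1.71  0.04 -0.02] turn units [0.     0.0024 0.0001]
plate frame mm: tcp -0.9 -124.5 tray centre (if in contact) -1.0 -24.0
```

View pics/w18.png

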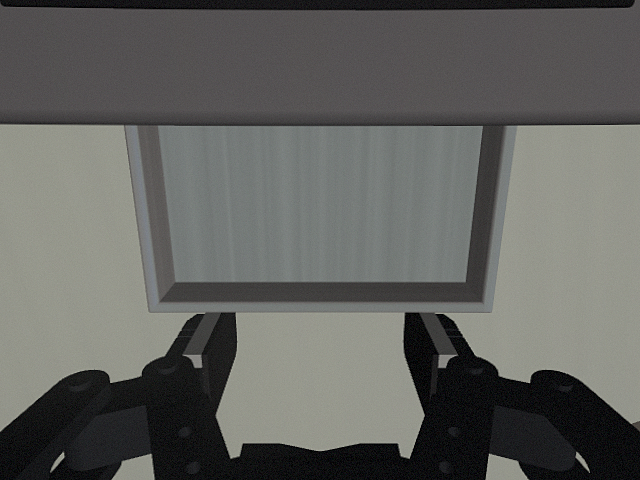

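View pics/s18.png

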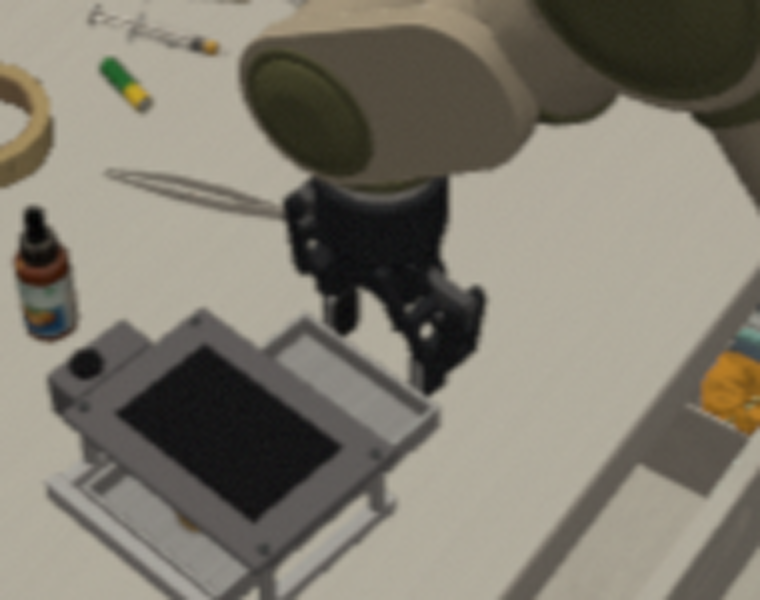

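The tray sits square against the stop, with about 60 mm standing out, and its end is parallel to the plate edge. Now I'll back straight off and then rise.

Call:
move_arm([
  [[-0.1, 0, 0], [0, 0, 0], 0.41],
  [[-0.3, 0, 0], [0, 0, 0], 0.41],
  [[-0.6, 0, 0], [0, 0, 0], 0.41],
  [[-0.8, 0, 0], [0, 0, 0], 0.41],
  [[-0.8, 0, -0.2], [0, 0, 0], 0.41],
  [[-0.8, 0, -0.8], [0, 0, 0], 0.41],
  [[-0.8, 0, -1], [0, 0, 0], 0.41],
  [[-0.8, 0, -1], [0, 0, 0], 0.41],
  [[-0.8, 0, -1], [0, 0, 0], 0.41],
  [[-0.4, 0, -1], [0, 0, 0], 0.41],
  [[0, 0, -0.5], [0, 0, 0], 0.41],
  [[0, 0, 0], [0, 0, 0], 0.41],
])

```text
time_s: 16.92
position: [0.5644, -0.0282, 0.114]
tool_rot: [[0.15, 0.989, -0.005], [0.989, -0.15, -0.001], [-0.002, -0.004, -1.0]]
ft_force: [-0.3, 0.2, -0.2]
grip_width: 0.0601
```

```bash
python3 st.py 19; python3 - <<'E'
from rig import imaging
from h import *
crop(imaging.get_image("top"),215,180,190,140,4,"pics/t19.png");cv2.imwrite("pics/s19f.png",imaging.get_image("scene")["img"])
E
```

```text
time 16.92 pos [ 0.5644 -0.0282  0.114 ] F [-0.3  0.2 -0.2] yaw 81.39
shift units [5.08 0.17 5.62] turn units [-0.0021  0.0008 -0.0009]
plate frame mm: tcp -3.2 -260.0 tray centre (if in contact) -3.0 -159.5
```

View pics/w19.png

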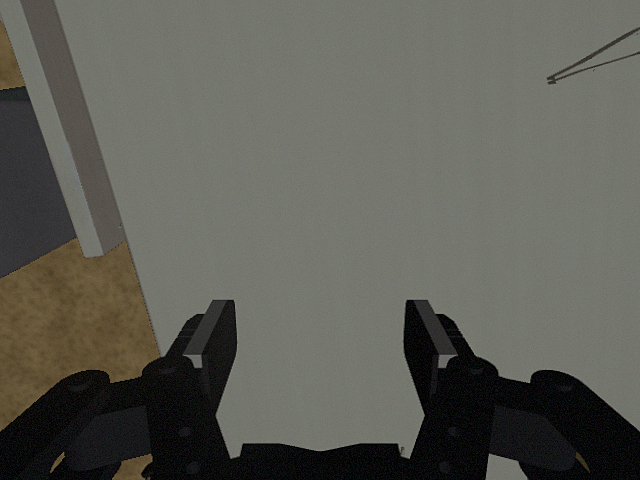

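View pics/s19f.png

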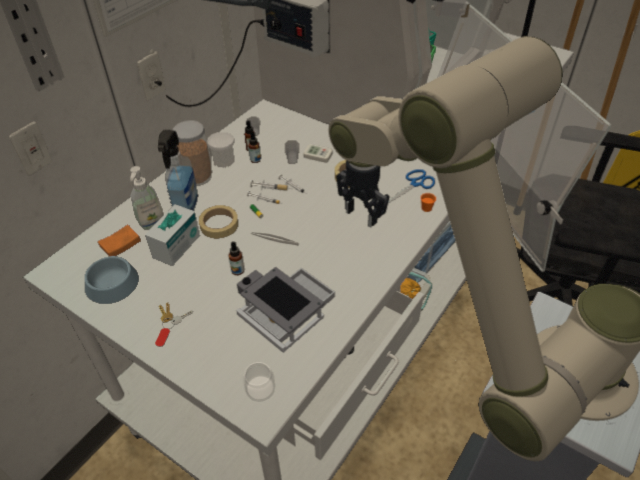

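View pics/s19.png

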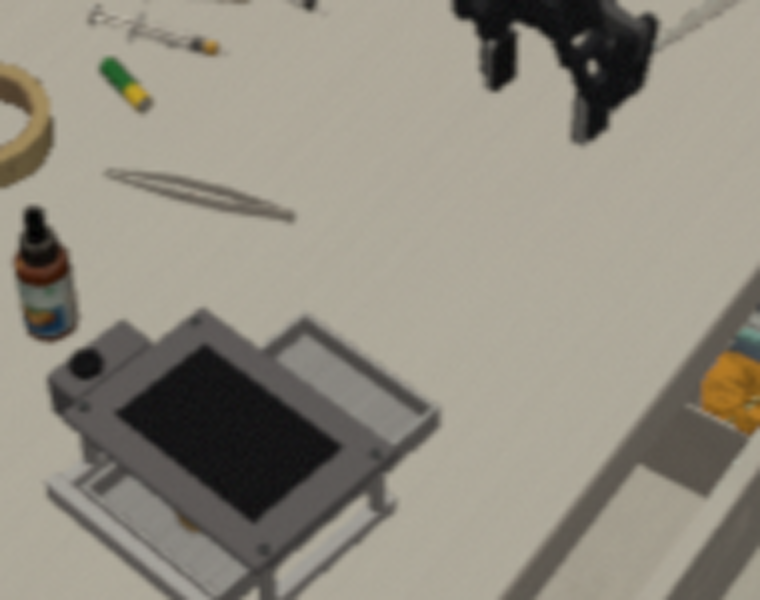

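The hand is clear. In s19.png the tray's exposed corners are at (307,313) and (440,410), and a cup foot shows under the plate at (188,522). I'll check both of these numerically.

```bash
python3 - <<'E'
from rig import imaging
from h import *
S=imaging.get_image("scene");T=imaging.get_image("top")
a=np.radians(-8.5);ex=np.array([np.cos(a),np.sin(a)]);ey=np.array([-np.sin(a),np.cos(a)])
pf=lambda P:(np.array([ex@(P[:2]-[.606,.2285]),ey@(P[:2]-[.606,.2285])])*1e3).round(1)
s=lambda p:(225+p[0]/4-.375,190+p[1]/4-.375)
for n,p,z in (("corner+x",(307,313),.02),("corner-x",(440,410),.02),("cup spot z4",(188,522),.004),("cup spot z20",(188,522),.02)): print(n,pf(onz(S,*s(p),z)))
# expected cup_a in plate frame: measured initially rel. to tray
t=np.radians(-13.6);c=np.array([.5814,.047])-[.5703,0]
lx=c@[np.cos(t),np.sin(t)];ly=c@[-np.sin(t),np.cos(t)];print("cup_a in tray",lx,ly,"-> plate",lx*1e3-1,ly*1e3-25)
P=np.array([.606,.2285])+ex*(lx-.001)+ey*(ly-.025)
for z,r in ((.004,.014),(.042,.021)):
    print("expected cup_a at z",z,"crop px",(proj(S,[*P,z])-[225,190])*4+1.5)
cv2.imwrite("pics/s20.png",cv2.resize(S["img"][295:350,235:315],None,fx=9,fy=9,interpolation=2))
cv2.imwrite("pics/t20.png",cv2.resize(T["img"][200:310,215:325],None,fx=5,fy=5,interpolation=2))
E
```

```text
corner+x [  52.6 -113.8]
corner-x [ -55.6 -112.7]
cup spot z4 [ 2.8 33.4]
cup spot z20 [-6.5 40.7]
cup_a in tray -0.0002629122093998682 0.04829224448263043 -> plate -1.2629122093998681 23.29224448263043
expected cup_a at z 0.004 crop px [205.89823179 515.29376189]
expected cup_a at z 0.042 crop px [201.4437646  474.14730123]
```

View pics/s20.png

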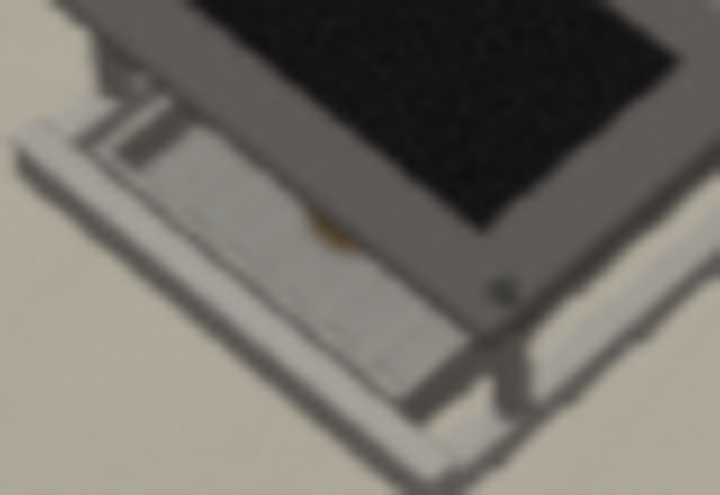

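View pics/t20.png

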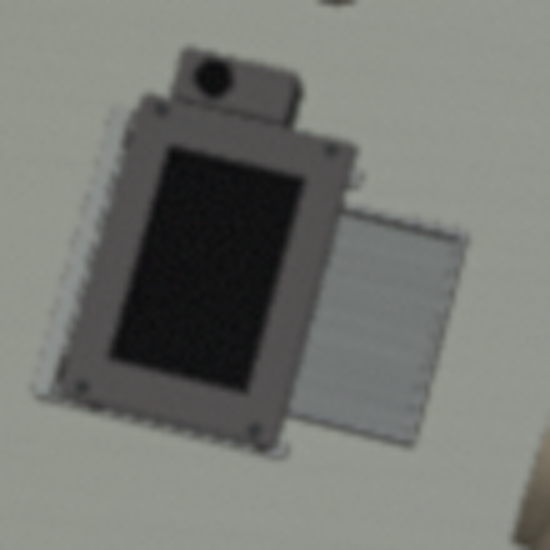

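```bash
python3 -c "
from rig import job,readout
print(readout.observe()['ft_force'],readout.observe()['time_s']);print(job.close_job())"
```

```text
[ 0.28519645  1.36293623 -0.26903596] 17.2167
the job is handed in; nothing more can be done
None
```

The tray is home under the warming plate, with its end against the stop bar and the hand clear. I handed the job in at 17.2 s.

**What I did:**
- I lifted the hand over the transparent cabinet door that stood between it and the table, and came down behind the tray's right end.
- I pushed with the sides of both fingers, partly open and never closed on anything. The tray turned about 5° into line, then slid straight in at about 35 mm/s, slowing near the end.
- Push force stayed around 2–3 N and rose to 9.4 N when the tray met the stop bar. I then backed straight off and raised the hand.

**Last checks:**
- **Tray position:** its exposed corners measure y = -113 and -114 mm in the plate's frame, where home is -115. That is within the roughly 2 mm calibration, and the scene picture shows no gap at the stop bar.
- **Tray alignment:** it is square within about 0.6° and 1–1.5 mm off centre.
- **cup_a:** the bit of its foot that shows under the plate is where a standing cup should be, within a few mm.
- **cup_b:** it was upright and had not shifted on the tray until it passed out of sight under the plate. I could not see it at the end.
- **Everything else:** I saw no other object moved in the pictures, and I saw no contact with the plate, its frame or the door.

The first hand-picked estimates of the warmer's yaw disagreed (-9.4° and -8.7°). Measuring its black panel in both views gave -8.5°, and I used that.

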